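# Pick the straight plug from its lidded bin

## Task

One of the four closed bins in the row holds the straight plug; you can see it through the clear lid. Flip up that bin's lid only, take the plug out and lay it flat in the empty half of the order tray without dropping it, then shut the lid again fully. Leave the other bins closed and everything else where it is.

Things in the scene. Friction and masses are not known exactly. Their poses are not given: they have to be found in the camera images.
- bin_a: blue storage bin with a hinged clear lid, fixed on the rack, one of four alike side by side (pitch 127 mm); holds only the straight plug. Outside 156 mm (its x) by 126 mm (y) by 70 mm high, walls 3 mm, floor 4 mm, rim 80 mm above the table. Origin: centre of its underside, 10 mm above the table; x points from its front (robot side, blank label card) to its back. The lid's hinge line runs along y at x = +78, z = +70.5 mm in this frame
- bin_b: blue storage bin with a hinged clear lid, fixed on the rack, one of four alike side by side (pitch 127 mm); holds only the angled plug. Outside 156 mm (its x) by 126 mm (y) by 70 mm high, walls 3 mm, floor 4 mm, rim 80 mm above the table. Origin: centre of its underside, 10 mm above the table; x points from its front (robot side, blank label card) to its back. The lid's hinge line runs along y at x = +78, z = +70.5 mm in this frame
- bin_c: blue storage bin with a hinged clear lid, fixed on the rack, one of four alike side by side (pitch 127 mm); holds only the wall socket. Outside 156 mm (its x) by 126 mm (y) by 70 mm high, walls 3 mm, floor 4 mm, rim 80 mm above the table. Origin: centre of its underside, 10 mm above the table; x points from its front (robot side, blank label card) to its back. The lid's hinge line runs along y at x = +78, z = +70.5 mm in this frame
- bin_d: blue storage bin with a hinged clear lid, fixed on the rack, one of four alike side by side (pitch 127 mm); holds only the short round coupler. Outside 156 mm (its x) by 126 mm (y) by 70 mm high, walls 3 mm, floor 4 mm, rim 80 mm above the table. Origin: centre of its underside, 10 mm above the table; x points from its front (robot side, blank label card) to its back. The lid's hinge line runs along y at x = +78, z = +70.5 mm in this frame
- lid_a (a joint): opening angle of the lid of bin_a (with the straight plug), rad: 0 closed, 1.57 upright, stop at 1.9. Clear flat plate 156 mm long, 124 mm wide, 4 mm thick with a grey edge; the lid swings up and back about the hinge at the bin's back rim. Stiff hinge: it stays at any angle it is left at and takes about 1 to 1.5 N at the tab to move, either way
- lid_b (a joint): opening angle of the lid of bin_b (with the angled plug), rad: 0 closed, 1.57 upright, stop at 1.9. Clear flat plate 156 mm long, 124 mm wide, 4 mm thick with a grey edge; the lid swings up and back about the hinge at the bin's back rim. Stiff hinge: it stays at any angle it is left at and takes about 1 to 1.5 N at the tab to move, either way
- lid_c (a joint): opening angle of the lid of bin_c (with the wall socket), rad: 0 closed, 1.57 upright, stop at 1.9. Clear flat plate 156 mm long, 124 mm wide, 4 mm thick with a grey edge; the lid swings up and back about the hinge at the bin's back rim. Stiff hinge: it stays at any angle it is left at and takes about 1 to 1.5 N at the tab to move, either way
- lid_d (a joint): opening angle of the lid of bin_d (with the short round coupler), rad: 0 closed, 1.57 upright, stop at 1.9. Clear flat plate 156 mm long, 124 mm wide, 4 mm thick with a grey edge; the lid swings up and back about the hinge at the bin's back rim. Stiff hinge: it stays at any angle it is left at and takes about 1 to 1.5 N at the tab to move, either way
- lid_a_tab (a point): middle of the finger tab on the front edge of the lid of bin_a (moves with the lid; the other three lids have the same tab): a grey plate 64 mm wide (y), 26 mm long, 4 mm thick, that rises from the lid's front edge at 60 degrees above level, leaning out over the front of the bin, so that a fingertip can get under it from the front; with the lid closed its middle is 162.5 mm in front of the hinge line and 13 mm above it
- plug_center (a point): centre of the straight industrial plug to fetch: red housing, 115 mm long (its x), 46 mm wide (y), 50 mm high (z), about 0.18 kg, lying flat on its bin's floor, roughly along the bin's length. Flat-sided grip body 60 mm long from x = -40 to +20 mm about this point, round collar of 50 mm diameter with brass pins at the +x end, thin grey cable nut of 32 mm diameter at the -x end. Grip it across the flat sides (y). The point is half-way up, 25 mm above the floor it lies on
- angle_plug_center (a point): red L-shaped angled plug, about 79 by 92 by 48 mm, in bin_b; point 23 mm above its underside
- wall_socket_center (a point): white and red boxy wall socket with a round flap on top, 85 by 70 by 56 mm, in bin_c; centre
- coupler_center (a point): short round red coupler standing upright, 60 mm diameter, 52 mm high, in bin_d; centre
- tray: grey open order tray, fixed on the table beside the row, 280 mm (its x, away from the robot) by 200 mm (y) by 55 mm high, walls and floor 4 mm, cut by a cross wall of the full height at x = 0 into a near half and a far half, each inside 134 mm (x) by 192 mm (y). Origin: centre of its underside. The near half (robot side, -x) is empty, the far half already holds two parts
- tray_free (a point): centre of the floor of the tray's empty near half, 4 mm above the table, 69 mm from the tray's centre
- picked_socket: boxy white and red wall socket already in the far half of the tray, 85 by 70 by 56 mm; origin under its centre. Leave alone
- picked_gland: grey cable gland already in the far half of the tray, 52 mm wide, 58 mm high; origin under its centre. Leave alone
- screwdriver: screwdriver lying on the table in front of the row, about 200 mm long, origin at its underside. Leave alone
- tape_roll: brown roll of packing tape lying flat, 92 mm diameter, 44 mm high, on the robot's side of the gap between row and tray; origin under its centre. Leave alone
- scanner: hand scanner lying on the table left of the row, near its front, about 170 by 66 by 34 mm; origin at its underside. Leave alone
- carton: closed carton 150 by 80 by 65 mm just left of the row; origin under its centre. Leave alone
- junction_box: white junction box 95 by 95 by 50 mm, right of the tray; origin under its centre. Leave alone
- loose_gland: grey cable gland, 60 mm wide, 66 mm high, standing behind the row; origin under its centre. Leave alone

How it is judged (in metres and radians):
On the way, in this order (a step that is already met when the one before it is completed fails the run):
1. the lid of the bin with the straight plug is swung open (more than 1.1 rad) (value of joint lid_a above 1.1 rad), for 0.2 s.
2. the straight plug is lifted clear of its bin (height (world z) of plug_center above 0.11 m), for 0.1 s.
3. the straight plug lies flat and released in the empty half of the tray (x of plug_center in the frame of tray between -0.136 and -0.02 m and y of plug_center in the frame of tray between -0.096 and 0.096 m and z of plug_center in the frame of tray below 0.037 m and angle between plug_center's own x axis and vertical between 1.4 and 1.74 rad and linear speed of plug below 0.03 m/s and contact force between the fingers and plug below 0.1 N), for 0.2 s.
At the end, for the whole second after the job is handed in: The straight plug lies flat (long axis within 10 degrees of level) on the floor of the tray's near half, at rest and let go, and all four lids are shut (under 0.05 rad, about 8 mm at the tab) (all of step 3 and value of joint each of lid_a, lid_b, lid_c, lid_d below 0.05 rad); the robot touches nothing.
It fails at once if the lid of another bin is opened (more than 0.12 rad) (value of joint any of lid_b, lid_c, lid_d above 0.12 rad).
It fails at once if the straight plug is dropped or thrown (faster than 0.9 m/s while nothing holds it, a fall of about 40 mm) (linear speed of plug above 0.9 m/s and contact force between the fingers and plug below 0.1 N).
It fails at once if a thing that is not part of the job is pushed more than 30 mm from its place (distance of any of picked_socket, picked_gland, screwdriver, tape_roll, scanner, carton, junction_box, loose_gland from where it was at the start of the episode above 0.03 m).
It also fails if it takes over 72 s, if anything falls off the work surface, if the arm or the gripper's body presses on something with over 40 N, if the wrist force passes 120 N, or if a joint passes its speed limit or range.

## Robot

A 7-joint arm with a two-finger parallel gripper is mounted at the origin on the work surface. World frame = base frame: x ahead of the robot, y to its left, z up, the work surface at z = 0. Lengths are in mm, angles in rad, forces in N, time in s.
With the tool pointing down it reaches from about 400 to 875 mm from the base axis. Payload 4.4 kg.
Tool frame: the origin (TCP) lies at the very end of the fingers, on their centre line; the grasp point (between the pads) lies 19 mm behind it (ctrl.pinch_z is the z of the grasp point in the tool frame, in mm); z points along the fingers, x is the direction in which the jaws open and shut, and the axes are right-handed (so a half turn about z gives the same grasp; the last joint's range is limited). The gripper opens to 85 mm and grips with 20 to 120 N. Pads are 22 mm wide; open, the fingers measure 114 mm over their backs; the gripper's body (76 mm by 85 mm) begins 54 mm behind the grasp point. The pads swing forward as they close: fully open they stand 13 mm farther back than shut.
Start: joints at [-1.312, 0.628, 0.038, 1.517, -0.027, 0.996, -0.02], TCP at [207.403, 616.037, 207.213] pointing down, gripper open.
Joint ranges: [-3.06, 3.06], [-0.37, 2.12], [-1.25, 1.32], [0.18, 2.47], [-1.1, 4.24], [0.23, 1.98], [-2.94, 2.94]. Speed limits (rad/s): [2.57, 2.57, 3.14, 3.14, 3.14, 3.14, 3.14].

## Interface

Orientations are given as [roll, pitch, yaw] about the fixed x, y, z axes, in that order (R = Rz(yaw) Ry(pitch) Rx(roll)).
In Python, from cell import sensors, get_image, order, ctrl gives the robot as it stands.
- The arm moves only by the tool arm_command, never from a script. Its argument "rows" is a list that holds one entry, the list of rows, each a list of 6 numbers: the shift along the tool's x, y, z in mm, then the turn, a rotation vector about the tool's x, y, z in degrees. A call has 1 to 20 rows; each row is the pose to reach, as a shift and turn from the pose commanded when the call began, along the tool's axes at that moment; what a row does not reach only later rows make up. A row lasts 1/12 s, in which the tool goes at most 41.7 mm and 7.16 degrees, less where a joint would pass 70% of its speed; a pose out of reach is approached as far as the arm can. A call with a gripper value outside its range is refused whole. "claw" is the opening, from -1 (shut) to 1 (fully open), set as the call begins (left out, the last holds). The fingers move at their own pace and stop on an object; the grip force is fixed at half the most. Time passes only in rows, so rows that repeat a pose let the fingers close. It gives the time, the measured TCP pose, the force and the opening at its end, in the units of the state.
- sensors.read_state(): the state, without advancing time (a new reading comes with each control period).
- get_image(name): name is "scene" or "top"; returns a dict with "pixels" (480x640x3 uint8, red, green, blue), "z_map" (480x640 float32, mm along the optical axis (not along the pixel's ray), 0 where there is no reading), "K" (3x3 intrinsics, pixels), "pose" (4x4, takes a point from camera to world coordinates). Camera axes: x right, y up, looking along -z (the intrinsics and any distortion apply to the point x, -y, -z); pixel columns grow to the right and rows downward; lengths in mm; the calibration is good to about 2 mm. A picture is of the moment at which its call begins.
- order.finish_job(): hands the job in, once; it reports no verdict.
The state is a dict: "clock": time; "qpos": joint angles; "qd": joint speeds; "tau": joint torques, N m; "eef_pos": TCP position; "tool_rot": TCP orientation; "force": force on the tool from outside, world axes, zero at the start; "torque": the same for the moment, N m; "width": finger opening in mm.
Only numpy, scipy, OpenCV 4.12 (cv2) and the standard library are available. Lean on these libraries where they do the work, as an engineer would, in place of code of your own. Each camera call takes 0.05 s, during which the arm holds its last target.

## Working session

There is one attempt and no reset: what is moved stays moved. The work goes in short steps, Python scripts to look and compute and a tool call to move; the robot and the scene stay as the last step left them, time stands still between calls to the robot, and variables do not carry over. Pictures are saved under pics/ and viewed, and the job is handed in when it is done.

Besides the shell and the picture viewer there is one more tool, called after ">>>" as a command line: name --argument value ..., lists and objects as JSON in quotes. arm_command: Moves the arm, as the interface text tells. Its arguments: {"type":"object","properties":{"rows":{"type":"array","items":{"type":"array","items":{"type":"array","items":{"type":"number"}}}},"claw":{"type":"number"}},"required":["rows"]}

```bash
ls; mkdir -p pics; python3 - <<'E'
from cell import sensors, get_image, order, ctrl
import cv2, numpy as np
s=sensors.read_state(); print(s); print(ctrl.pinch_z)
for n in("scene","top"):
    im=get_image(n); cv2.imwrite(f"pics/{n}0.png",im["pixels"][:,:,::-1]); print(im["K"],im["pose"],im["z_map"].min(),im["z_map"].max())
    np.savez(f"{n}0.npz",**im)
E
```

```text
pics
{'clock': 0.0, 'qpos': array([-1.31177015,  0.62932229,  0.03842656,  1.5183821 , -0.02697055,
        0.99627765, -0.02002641]), 'qd': array([ 0.00021411,  0.00205272,  0.00022857, -0.00187971,  0.00053155,
        0.00020394, -0.00108025]), 'tau': array([ 2.94164802e-04, -5.63383055e+01,  1.22607987e+00, -1.93447638e+01,
        1.09308408e-02,  1.04409605e-02,  1.09200380e-05]), 'eef_pos': array([207.20344666, 615.38441584, 206.29978525]), 'tool_rot': array([3.14155330e+00, 1.87136151e-03, 1.24597187e+00]), 'force': array([0.19493565, 0.82910704, 0.23597831]), 'torque': array([0.01157412, 0.00368297, 0.00563805]), 'width': 85.5087104977052}
-18.700000000000003
[[464.48845586   0.         320.04406882]
 [  0.         464.48845586 244.21871361]
 [  0.           0.           1.        ]] [[ 6.07242655e-01 -6.23801176e-01  4.92065495e-01  1.29508472e+03]
 [ 7.94516370e-01  4.77007396e-01 -3.75776105e-01 -5.95099285e+02]
 [-3.09304084e-04  6.19141370e-01  7.85279484e-01  1.22999254e+03]
 [ 0.00000000e+00  0.00000000e+00  0.00000000e+00  1.00000000e+00]] 0.0 3999.9492
[[507.80047693   0.         320.3233945 ]
 [  0.         507.80047693 236.39997074]
 [  0.           0.           1.        ]] [[-4.02151438e-03  9.96265499e-01 -8.62489632e-02  4.49179200e+02]
 [-9.99989425e-01 -3.81410486e-03  2.56943124e-03 -4.07962445e+01]
 [ 2.23087310e-03  8.62583842e-02  9.96270302e-01  1.67305768e+03]
 [ 0.00000000e+00  0.00000000e+00  0.00000000e+00  1.00000000e+00]] 0.0 2524.2122
```

View pics/top0.png

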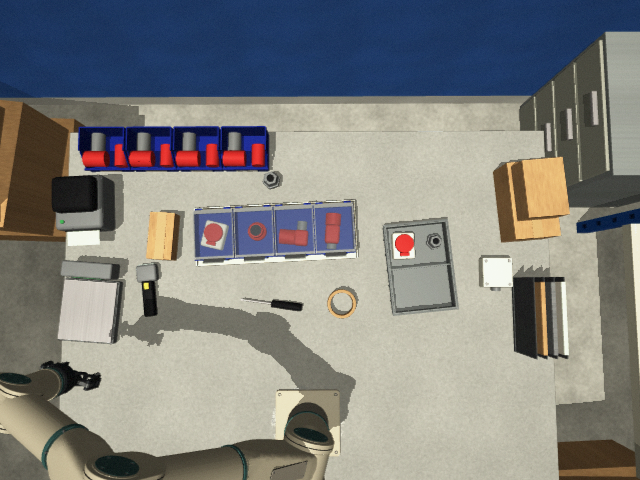

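View pics/scene0.png

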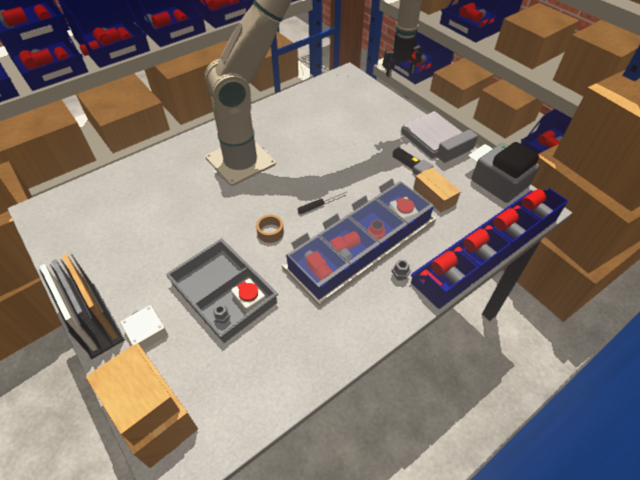

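```bash
cat > h.py <<'E'
import numpy as np, cv2
def load(n): return dict(np.load(n))
def ray(im,u,v):
    K=im["K"];P=im["pose"]
    d=np.array([(u-K[0,2])/K[0,0],-(v-K[1,2])/K[1,1],-1.0])
    return P[:3,3],P[:3,:3]@d
def onplane(im,u,v,z):
    o,d=ray(im,u,v); return o+d*(z-o[2])/d[2]
def depthpt(im,u,v):
    o,d=ray(im,u,v); return o+d*im["z_map"][int(round(v)),int(round(u))]
def proj(im,p):
    P=im["pose"];c=P[:3,:3].T@(np.asarray(p)-P[:3,3]);K=im["K"]
    return K[0,2]+K[0,0]*c[0]/-c[2],K[1,2]+K[1,1]*c[1]/c[2]
E
python3 - <<'E'
from h import *
t=load("top0.npz");s=load("scene0.npz")
c=t["pixels"][185:325,185:365,::-1];cv2.imwrite("pics/tz.png",cv2.resize(c,None,fx=4.4,fy=4.2,interpolation=cv2.INTER_CUBIC))
c=t["pixels"][185:325,300:470,::-1];cv2.imwrite("pics/tz2.png",cv2.resize(c,None,fx=4,fy=4,interpolation=cv2.INTER_CUBIC))
c=s["pixels"][170:310,270:450,::-1];cv2.imwrite("pics/sz.png",cv2.resize(c,None,fx=4,fy=4,interpolation=cv2.INTER_CUBIC))
for (u,v) in [(215,235),(257,231),(293,235),(333,230),(333,210),(333,250),(233,230),(345,262),(404,245),(415,290),(260,290),(345,232)]:
    print(u,v,depthpt(t,u,v).round(1))
E
```

```text
215 235 [593.1 287.3  76.9]
257 231 [604.7 154.3  82. ]
293 235 [591.5  40.9  83.7]
333 230 [606.4 -84.7  88.5]
333 210 [670.  -85.2  85.5]
333 250 [543.8 -84.5  83.5]
233 230 [608.5 230.4  79. ]
345 262 [ 509.1 -126.     0.8]
404 245 [ 560.2 -311.    61.9]
415 290 [ 416.7 -352.5   12.4]
260 290 [418.5 153.5  -2. ]
345 232 [ 600.1 -122.4   86.1]
```

View pics/tz.png

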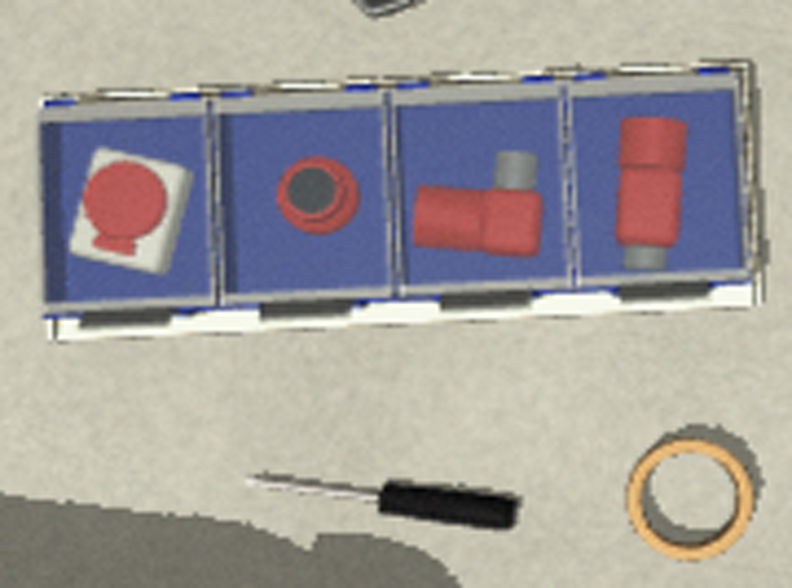

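View pics/tz2.png

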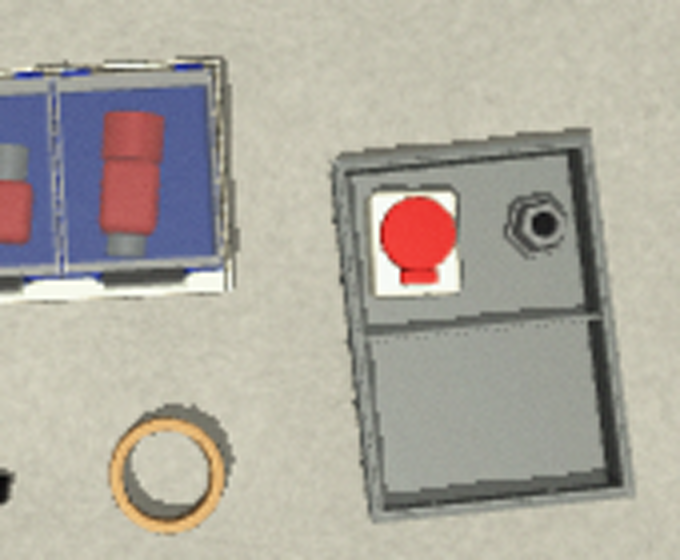

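View pics/sz.png

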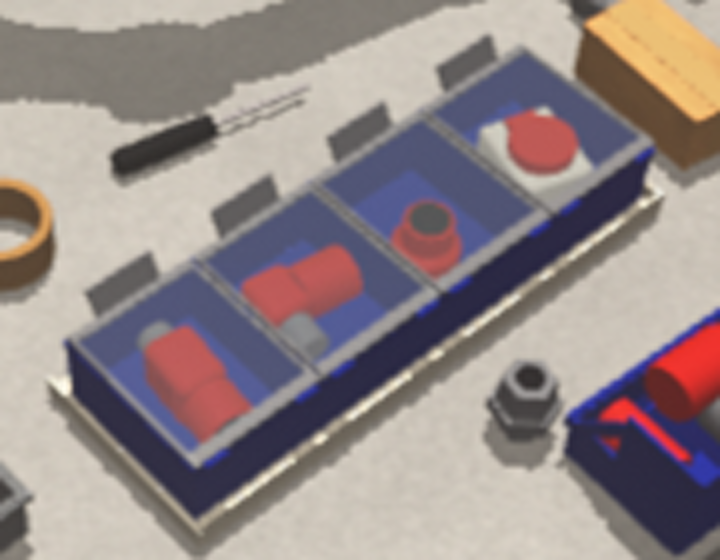

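```bash
python3 - <<'E'
from h import *
t=load("top0.npz");s=load("scene0.npz")
print("lid corners", [onplane(t,185+a/4.4,185+b/4.2,84.5)[:2].round(1) for a,b in[(572,288),(748,274),(566,96),(742,84),(42,306),(40,118)]])
hs=cv2.cvtColor(t["pixels"],cv2.COLOR_RGB2HSV)
def blobs(im,m,box,lo=20):
    u0,v0,u1,v1=box; mm=np.zeros_like(m);mm[v0:v1,u0:u1]=m[v0:v1,u0:u1]
    n,l,st,ce=cv2.connectedComponentsWithStats(mm.astype(np.uint8))
    for i in range(1,n):
        if st[i,4]>lo:
            r=cv2.minAreaRect(np.argwhere(l==i)[:,::-1].astype(np.float32))
            yield ce[i],st[i],r
m=(hs[...,1]<70)&(hs[...,2]<125)
for c,st,r in blobs(t,m,(195,245,360,268)): print("tabT",c.round(1),st,onplane(t,*c,93.5).round(1))
h2=cv2.cvtColor(s["pixels"],cv2.COLOR_RGB2HSV)
m=(h2[...,1]<60)&(h2[...,2]<130)
for c,st,r in blobs(s,m,(285,175,402,255),50):
    print("tabS",c.round(1),st,onplane(s,*c,93.5).round(1),depthpt(s,*c).round(1))
# plug reds
m=((hs[...,0]<8)|(hs[...,0]>172))&(hs[...,1]>110)
for c,st,r in blobs(t,m,(316,205,352,262)): print("plugT",c.round(1),st,r,onplane(t,*c,50).round(1), [onplane(t,*p,45).round(0) for p in cv2.boxPoints(r)])
m=((h2[...,0]<8)|(h2[...,0]>172))&(h2[...,1]>110)
for c,st,r in blobs(s,m,(290,235,335,290)): print("plugS",c.round(1),st,r,onplane(s,*c,50).round(1))
m=(hs[...,1]<40)
for p in [(376,330),(600,312),(498,500),(378,505),(618,485),(348,165),(586,140),(632,490),(374,518)]:
    print(p,onplane(t,300+p[0]/4,185+p[1]/4,55)[:2].round(1))
for p in [(216,205),(233,210),]: pass
E
```

```text
lid corners [array([532.8, -28. ]), array([ 542.8, -153.4]), array([677.2, -24.2]), array([ 685.8, -150.5]), array([520.9, 348.7]), array([661.9, 352.5])]
tabT [335.6 253.5] [325 252  22   4  77] [532.2 -92.2  93.5]
tabT [295.2 255.6] [285 254  21   4  75] [526.3  33.6  93.5]
tabT [254.2 257.7] [244 256  21   5  79] [520.2 161.2  93.5]
tabT [213.6 259.8] [203 258  22   5  78] [514.2 287.1  93.5]
tabS [317.8 190.2] [ 285  175   81   41 1083] [390.8  85.8  93.5] [312.8 144.5  -4.6]
tabS [386.3 185.5] [379 179  15  14  99] [516.8 287.9  93.5] [518.8 285.7  96.3]
tabS [358.9 222.9] [290 183 112  72 440] [589.7 101.8  93.5] [581.9 109.5  80.9]
tabS [359.5 202.8] [352 196  16  15 108] [523.  161.1  93.5] [523.6 160.5  94.4]
tabS [330.9 221.1] [323 214  17  15 117] [528.6  34.7  93.5] [530.1  33.5  95.7]
tabS [377.  224.2] [373 220   9   8  55] [629.1 144.6  93.5] [621.8 152.7  81.1]
tabS [300.3 240.8] [292 234  17  15 123] [534.5 -92.1  93.5] [536.4 -93.3  96.4]
tabS [395.3 250. ] [387 244  15  11  63] [742.  119.3  93.5] [702.8 169.9  13.1]
plugT [332.1 227.5] [325 213  16  30 406] ((332.32171630859375, 227.56610107421875), (13.982532501220703, 29.463193893432617), 2.862405300140381) [618.3 -83.   50. ] [array([572., -59.,  45.]), array([668., -64.,  45.]), array([ 665., -109.,   45.]), array([ 570., -104.,   45.])]
plugS [333.  242.1] [331 239   4   8  22] ((332.5, 242.5), (7.0, 3.0), 90.0) [574.3   8.1  50. ]
plugS [318.7 264.7] [307 252  25  28 350] ((318.6153564453125, 264.423095703125), (26.34825897216797, 14.42220401763916), 56.3099365234375) [618.  -83.3  50. ]
(376, 330) [ 489. -279.]
(600, 312) [ 502.6 -457.7]
(498, 500) [ 354.5 -373.2]
(378, 505) [ 351.  -278.3]
(618, 485) [ 365.9 -468.4]
(348, 165) [ 621.1 -258.8]
(586, 140) [ 640.5 -450.1]
(632, 490) [ 361.9 -479.4]
(374, 518) [ 340.9 -275. ]
```

```bash
cat >> h.py <<'E'
from scipy.spatial.transform import Rotation as Ro
def Rtool(yawdeg,tilt=0):
    # tool x at world yaw; tilt = lean of tool z toward the (yaw-90) direction, deg
    b=np.radians(yawdeg-90);a=np.radians(tilt)
    f=np.array([np.cos(b),np.sin(b),0]);x=np.array([-np.sin(b),np.cos(b),0]);u=np.array([0,0,1.])
    return np.column_stack([x,np.cos(a)*f+np.sin(a)*u,np.sin(a)*f-np.cos(a)*u])
def rows(state,wps):
    R0=Ro.from_euler("xyz",state["tool_rot"]).as_matrix();p0=np.array(state["eef_pos"])
    pp=p0
    for p,R in wps:
        d=R0.T@(np.array(p)-p0);rv=np.degrees(Ro.from_matrix(R0.T@R).as_rotvec())
        print(p,"->",d.round(0).tolist(),rv.round(1).tolist(),"dist",np.linalg.norm(np.array(p)-pp).round(0));pp=np.array(p)
E
python3 - <<'E'
from h import *
from cell import sensors
s=sensors.read_state()
rows(s,[([430,300,230],Rtool(92.7,0)),([450,100,220],Rtool(92.7,30)),([470,-95,180],Rtool(92.7,30)),([495,-94,120],Rtool(92.7,30))])
E
```

```text
[430, 300, 230] -> [-228.0, 312.0, -23.0] [-0.0, 0.1, -21.3] dist 387.0
[450, 100, 220] -> [-411.0, 395.0, -13.0] [-29.7, 5.7, -20.8] dist 201.0
[470, -95, 180] -> [-589.0, 476.0, 27.0] [-29.7, 5.7, -20.8] dist 200.0
[495, -94, 120] -> [-580.0, 499.0, 87.0] [-29.7, 5.7, -20.8] dist 65.0
```

>>> arm_command --claw -1 --rows '[[[-228, 312, -23, 0, 0, -21], [-228, 312, -23, 0, 0, -21], [-228, 312, -23, 0, 0, -21], [-228, 312, -23, 0, 0, -21], [-228, 312, -23, 0, 0, -21], [-228, 312, -23, 0, 0, -21], [-228, 312, -23, 0, 0, -21], [-228, 312, -23, 0, 0, -21], [-411, 395, -13, 0, 0, -21], [-411, 395, -13, 0, 0, -21], [-411, 395, -13, 0, 0, -21], [-411, 395, -13, 0, 0, -21], [-589, 476, 0, -30, 6, -21], [-589, 476, 0, -30, 6, -21], [-589, 476, 0, -30, 6, -21], [-589, 476, 0, -30, 6, -21], [-589, 476, 0, -30, 6, -21], [-589, 476, 0, -30, 6, -21], [-589, 476, 0, -30, 6, -21]]]'

```text
clock: 1.68
eef_pos: [436.4, 7.5, 190.6]
tool_rot: [2.791, 0.052, 1.612]
force: [-0.6, -0.4, -1.2]
width: 0.3
```

```bash
python3 - <<'E'
from h import *
from cell import sensors
s=sensors.read_state();print(s["qpos"].round(2),s["qd"].round(2))
b=np.radians(2.72);bx=np.array([np.cos(b),np.sin(b),0]);H=np.array([695.7,-84.5,80.5])
T=lambda x,z,y=0: (H+bx*x+np.array([0,0,z])+y*np.array([-bx[1],bx[0],0])).round(0)
R=Rtool(92.7,30)
rows(s,[(T(-215,60),R),(T(-185,15),R),(T(-172,5),R)])
E
```

```text
[ 0.31  0.27 -0.57  2.41  1.03  0.3   0.43] [ 1.8   0.33 -1.76  0.18  1.85  0.26 -1.5 ]
[481. -95. 140.] -> [-101.0, 19.0, 66.0] [-9.9, 2.9, 1.0] dist 123.0
[511. -93.  96.] -> [-98.0, 32.0, 118.0] [-9.9, 2.9, 1.0] dist 53.0
[524. -93.  86.] -> [-98.0, 41.0, 132.0] [-9.9, 2.9, 1.0] dist 16.0
```

>>> arm_command --rows '[[[-95, 20, 40, 0, 0, 0], [-95, 20, 40, 0, 0, 0], [-95, 20, 40, 0, 0, 0], [-95, 20, 40, 0, 0, 0], [-95, 20, 40, 0, 0, 0]]]'

```text
clock: 2.1
eef_pos: [472.7, -88.6, 164.0]
tool_rot: [2.794, 0.051, 1.608]
force: [0.2, 1.7, -0.6]
width: 0.2
```

```bash
cat > bin.py <<'E'
from h import *
from cell import sensors, get_image
s=sensors.read_state()
b=np.radians(2.72);bx=np.array([np.cos(b),np.sin(b),0]);H=np.array([695.7,-84.5,80.5])
T=lambda x,z,y=0: (H+bx*x+np.array([0,0,z])+y*np.array([-bx[1],bx[0],0])).round(0)
print("t",s["clock"],"p",s["eef_pos"].round(1),"rpy",np.degrees(s["tool_rot"]).round(1),"F",s["force"].round(1),"w",round(s["width"],1),"q",s["qpos"].round(2),"rel",(bx@(s["eef_pos"]-H)).round(1),(s["eef_pos"]-H)[2].round(1))
E
python3 - <<'E'
from bin import *
R=Rtool(92.7,30)
rows(s,[(T(-215,60),R),(T(-185,15),R),(T(-172,5),R)])
E
```

```text
t 2.1 p [472.7 -88.6 164. ] rpy [160.1   2.9  92.1] F [ 0.2  1.7 -0.6] w 0.2 q [ 0.59  0.39 -0.6   2.35  1.16  0.25  0.58] rel -222.9 83.5
[481. -95. 140.] -> [-5.0, -1.0, 26.0] [-10.1, 2.9, 0.7] dist 26.0
[511. -93.  96.] -> [-2.0, 13.0, 77.0] [-10.1, 2.9, 0.7] dist 53.0
[524. -93.  86.] -> [-2.0, 21.0, 91.0] [-10.1, 2.9, 0.7] dist 16.0
```

```bash
cat > arc.py <<'E'
from bin import *
def rot(p,th): c,s_=np.cos(th),np.sin(th); return np.array([c*p[0]+s_*p[1],-s_*p[0]+c*p[1]])
def tip(th,tilt,below=10,half=11):
    a=np.radians(tilt);f=np.array([np.sin(a),-np.cos(a)]);n=np.array([np.cos(a),np.sin(a)])
    pts=[rot(np.array(p),th) for p in[(-156,-0.5),(-157,1),(-169,24),(-171,23)]]
    nn=min(p@n for p in pts)-half   # axis coordinate along n
    ff=pts[0]@f+below
    return n*nn+f*ff
E
python3 - <<'E'
from arc import *
R=Rtool(92.7,22)
print(tip(0,22))
W=[T(-195,30),T(-184,-5)]+[T(*tip(np.radians(d),22)+np.array([0,0])) for d in (0,10,20,30,40,50,60,70,80,90,98)]
rows(s,[(w-np.array([0,0,0]),R) for w in W])
E
```

```text
t 2.1 p [472.7 -88.6 164. ] rpy [160.1   2.9  92.1] F [ 0.2  1.7 -0.6] w 0.2 q [ 0.59  0.39 -0.6   2.35  1.16  0.25  0.58] rel -222.9 83.5
[-167.18576912  -15.80469151]
[501. -94. 110.] -> [-4.0, 8.0, 61.0] [-2.1, 2.9, 0.5] dist 61.0
[512. -93.  76.] -> [-1.0, 7.0, 96.0] [-2.1, 2.9, 0.5] dist 36.0
[529. -92.  65.] -> [-0.0, 19.0, 112.0] [-2.1, 2.9, 0.5] dist 20.0
[535. -92.  94.] -> [-2.0, 34.0, 87.0] [-2.1, 2.9, 0.5] dist 30.0
[543. -92. 120.] -> [-4.0, 51.0, 66.0] [-2.1, 2.9, 0.5] dist 27.0
[554. -91. 145.] -> [-4.0, 70.0, 46.0] [-2.1, 2.9, 0.5] dist 27.0
[570. -90. 167.] -> [-5.0, 92.0, 31.0] [-2.1, 2.9, 0.5] dist 27.0
[589. -90. 186.] -> [-7.0, 117.0, 19.0] [-2.1, 2.9, 0.5] dist 27.0
[611. -89. 202.] -> [-7.0, 143.0, 12.0] [-2.1, 2.9, 0.5] dist 27.0
[635. -87. 214.] -> [-7.0, 169.0, 9.0] [-2.1, 2.9, 0.5] dist 27.0
[662. -86. 221.] -> [-7.0, 197.0, 11.0] [-2.1, 2.9, 0.5] dist 28.0
[689. -85. 223.] -> [-7.0, 223.0, 19.0] [-2.1, 2.9, 0.5] dist 27.0
[710. -84. 222.] -> [-7.0, 243.0, 27.0] [-2.1, 2.9, 0.5] dist 21.0
```

>>> arm_command --rows '[[[-4, 8, 61, -2, 2, 0], [-4, 8, 61, -2, 2, 0], [-3, 8, 90, -2, 2, 0], [-3, 8, 90, -2, 2, 0], [-2, 12, 96, -2, 2, 0], [-1, 15, 100, -2, 2, 0], [-1, 15, 100, -2, 2, 0]]]'

```text
clock: 2.68
eef_pos: [521.4, -88.7, 75.1]
tool_rot: [2.76, 0.017, 1.627]
force: [-0.4, -0.8, 0.4]
width: 0.2
```

```bash
python3 - <<'E'
from arc import *
R=Rtool(92.7,22)
W=[T(*tip(np.radians(d),22)+np.array([0,0])) for d in (0,10,20,30,40,50,60,70,80,90,98)]
rows(s,[(w,R) for w in W])
for n in("scene","top"):
    im=get_image(n)
    u,v=proj(im,s["eef_pos"]);u=int(u);v=int(v)
    cv2.imwrite(f"pics/{n}1.png",cv2.resize(im["pixels"][max(v-70,0):v+70,u-90:u+90,::-1],None,fx=4,fy=4))
E
```

```text
t 2.6833 p [521.4 -88.7  75.1] rpy [158.2   1.   93.2] F [-0.4 -0.8  0.4] w 0.2 q [ 0.63  0.69 -0.69  2.33  1.98  0.39 -0.16] rel -174.3 -5.4
[529. -92.  65.] -> [-4.0, 3.0, 12.0] [-0.1, 0.7, 0.8] dist 13.0
[535. -92.  94.] -> [-4.0, 19.0, -12.0] [-0.1, 0.7, 0.8] dist 30.0
[543. -92. 120.] -> [-5.0, 37.0, -34.0] [-0.1, 0.7, 0.8] dist 27.0
[554. -91. 145.] -> [-5.0, 56.0, -53.0] [-0.1, 0.7, 0.8] dist 27.0
[570. -90. 167.] -> [-6.0, 79.0, -67.0] [-0.1, 0.7, 0.8] dist 27.0
[589. -90. 186.] -> [-7.0, 104.0, -78.0] [-0.1, 0.7, 0.8] dist 27.0
[611. -89. 202.] -> [-7.0, 130.0, -84.0] [-0.1, 0.7, 0.8] dist 27.0
[635. -87. 214.] -> [-7.0, 157.0, -87.0] [-0.1, 0.7, 0.8] dist 27.0
[662. -86. 221.] -> [-8.0, 185.0, -83.0] [-0.1, 0.7, 0.8] dist 28.0
[689. -85. 223.] -> [-8.0, 210.0, -75.0] [-0.1, 0.7, 0.8] dist 27.0
[710. -84. 222.] -> [-8.0, 230.0, -66.0] [-0.1, 0.7, 0.8] dist 21.0
```

View pics/scene1.png

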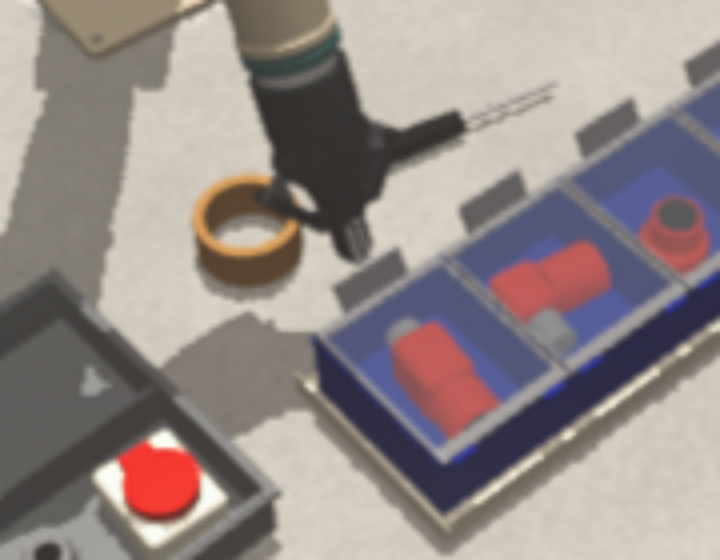

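>>> arm_command --rows '[[[-2, 12, 0, 0, 0, 0], [-4, 22, -12, 0, 0, 0], [-4, 30, -22, 0, 0, 0], [-5, 40, -34, 0, 0, 0], [-5, 49, -44, 0, 0, 0], [-5, 60, -53, 0, 0, 0], [-6, 71, -60, 0, 0, 0], [-6, 82, -67, 0, 0, 0], [-6, 82, -67, 0, 0, 0]]]'

```text
clock: 3.53
eef_pos: [575.5, -91.6, 173.5]
tool_rot: [2.75, 0.021, 1.625]
force: [-0.1, 0.4, -0.5]
width: 0.0
```

```bash
python3 - <<'E'
from arc import *
R=Rtool(92.7,22)
W=[T(*tip(np.radians(d),22)+np.array([0,0])) for d in (40,50,60,70,80,90,98)]
rows(s,[(w,R) for w in W])
im=get_image("scene");cv2.imwrite("pics/s2.png",cv2.resize(im["pixels"][150:310,230:430,::-1],None,fx=3.6,fy=3.6))
E
```

```text
t 3.5333 p [575.5 -91.6 173.5] rpy [157.6   1.2  93.1] F [-0.1  0.4 -0.5] w 0.0 q [ 0.68  0.53 -0.76  2.13  1.06  0.38  0.74] rel -120.4 93.0
[570. -90. 167.] -> [2.0, -7.0, 4.0] [0.4, 1.0, 0.8] dist 9.0
[589. -90. 186.] -> [1.0, 17.0, -6.0] [0.4, 1.0, 0.8] dist 27.0
[611. -89. 202.] -> [0.0, 44.0, -13.0] [0.4, 1.0, 0.8] dist 27.0
[635. -87. 214.] -> [1.0, 71.0, -15.0] [0.4, 1.0, 0.8] dist 27.0
[662. -86. 221.] -> [-0.0, 98.0, -11.0] [0.4, 1.0, 0.8] dist 28.0
[689. -85. 223.] -> [-1.0, 124.0, -2.0] [0.4, 1.0, 0.8] dist 27.0
[710. -84. 222.] -> [-1.0, 143.0, 7.0] [0.4, 1.0, 0.8] dist 21.0
```

View pics/s2.png

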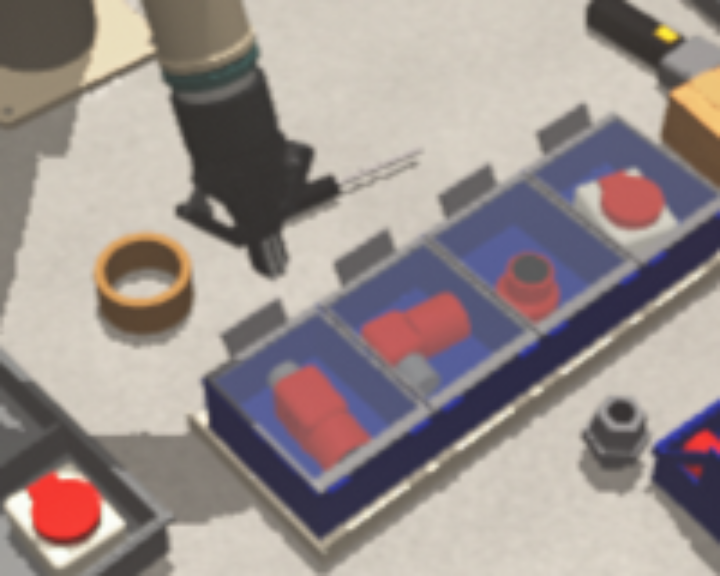

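```bash
python3 - <<'E'
from arc import *
R=Rtool(92.7,22)
rows(s,[(T(-205,60),R),(T(-195,15),R),(T(-180,-10),R),(T(-171,-8),R)])
E
```

```text
t 3.5833 p [573.9 -92.1 171.9] rpy [157.7   1.2  93. ] F [-0.2 -0.2 -0.2] w -0.3 q [ 0.68  0.53 -0.76  2.13  1.06  0.38  0.74] rel -122.0 91.4
[491. -94. 140.] -> [3.0, -89.0, -2.0] [0.3, 1.0, 0.8] dist 89.0
[501. -94.  96.] -> [4.0, -96.0, 43.0] [0.3, 1.0, 0.8] dist 45.0
[516. -93.  70.] -> [4.0, -92.0, 72.0] [0.3, 1.0, 0.8] dist 30.0
[525. -93.  72.] -> [4.0, -83.0, 74.0] [0.3, 1.0, 0.8] dist 9.0
```

>>> arm_command --rows '[[[3, -50, -10, 0, 0, 0], [3, -89, -2, 0, 0, 0], [3, -89, -2, 0, 0, 0], [4, -96, 43, 0, 0, 0], [4, -96, 43, 0, 0, 0], [4, -92, 72, 0, 0, 0], [4, -92, 72, 0, 0, 0], [4, -87, 74, 0, 0, 0], [4, -83, 74, 0, 0, 0], [4, -83, 74, 0, 0, 0]]]'

```text
clock: 4.42
eef_pos: [525.4, -93.3, 72.6]
tool_rot: [2.753, 0.023, 1.625]
force: [0.5, 0.2, -0.4]
width: -0.3
```

```bash
python3 - <<'E'
from arc import *
R=Rtool(92.7,22)
rows(s,[(T(-171,-8),R),(T(-165,-2),R),(T(-160,5),R)])
E
```

```text
t 4.4167 p [525.4 -93.3  72.6] rpy [157.7   1.3  93.1] F [ 0.5  0.2 -0.4] w -0.3 q [ 0.66  0.71 -0.73  2.33  1.97  0.43 -0.14] rel -170.6 -7.9
[525. -93.  72.] -> [0.0, -1.0, 0.0] [0.3, 1.1, 0.9] dist 1.0
[531. -92.  78.] -> [1.0, 7.0, -3.0] [0.3, 1.1, 0.9] dist 9.0
[536. -92.  86.] -> [0.0, 15.0, -8.0] [0.3, 1.1, 0.9] dist 9.0
```

Now in small steps, reading the force.

>>> arm_command --rows '[[[0, 4, -1, 0, 0, 0], [0, 8, -3, 0, 0, 0], [0, 8, -3, 0, 0, 0]]]'

```text
clock: 4.67
eef_pos: [526.8, -93.4, 76.8]
tool_rot: [2.76, 0.022, 1.623]
force: [-8.0, 0.1, 1.9]
width: -0.2
```

```bash
python3 - <<'E'
from arc import *
im=get_image("scene");cv2.imwrite("pics/s3.png",cv2.resize(im["pixels"][150:310,230:430,::-1],None,fx=3.6,fy=3.6))
E
```

```text
t 4.6667 p [526.8 -93.4  76.8] rpy [158.1   1.3  93. ] F [-8.   0.1  1.9] w -0.2 q [ 0.65  0.69 -0.71  2.31  1.93  0.4  -0.1 ] rel -169.1 -3.7
```

View pics/s3.png

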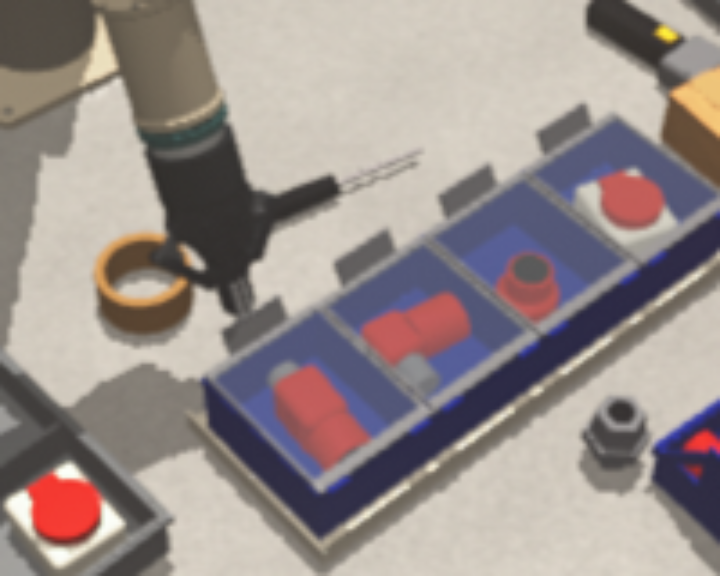

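```bash
python3 - <<'E'
from arc import *
R=Rtool(92.7,22)
rows(s,[(T(-178,-2),R),(T(-178,6),R),(T(-172,7),R),(T(-172,17),R),(T(-172,27),R)])
E
```

```text
t 4.7167 p [526.8 -93.4  76.7] rpy [158.1   1.3  93. ] F [-7.6 -1.6  0.8] w 0.1 q [ 0.65  0.69 -0.71  2.31  1.93  0.4  -0.1 ] rel -169.1 -3.8
[518. -93.  78.] -> [1.0, -8.0, -5.0] [-0.1, 1.1, 0.8] dist 9.0
[518. -93.  86.] -> [1.0, -5.0, -12.0] [-0.1, 1.1, 0.8] dist 8.0
[524. -93.  88.] -> [0.0, 2.0, -12.0] [-0.1, 1.1, 0.8] dist 6.0
[524. -93.  98.] -> [0.0, 5.0, -21.0] [-0.1, 1.1, 0.8] dist 10.0
[524. -93. 108.] -> [-0.0, 9.0, -30.0] [-0.1, 1.1, 0.8] dist 10.0
```

>>> arm_command --rows '[[[1, -13, -5, 0, 0, 0], [1, -10, -12, 0, 0, 0], [0, -3, -12, 0, 0, 0], [0, -1, -12, 0, 0, 0], [0, -1, -12, 0, 0, 0]]]'

```text
clock: 5.13
eef_pos: [526.0, -93.2, 88.4]
tool_rot: [2.754, 0.023, 1.624]
force: [0.0, -0.1, 1.2]
width: -0.1
```

>>> arm_command --rows '[[[0, 3, -7, 0, 0, 0], [0, 3, -7, 0, 0, 0]]]'

```text
clock: 5.3
eef_pos: [525.2, -92.5, 95.2]
tool_rot: [2.755, 0.021, 1.624]
force: [0.8, -0.0, -0.3]
width: 0.5
```

```bash
python3 - <<'E'
from arc import *
im=get_image("scene");cv2.imwrite("pics/s4.png",cv2.resize(im["pixels"][200:280,260:360,::-1],None,fx=7,fy=7))
E
```

```text
t 5.3 p [525.2 -92.5  95.2] rpy [157.9   1.2  93.1] F [ 0.8 -0.  -0.3] w 0.5 q [ 0.63  0.64 -0.68  2.31  1.86  0.34 -0.04] rel -170.7 14.7
```

View pics/s4.png

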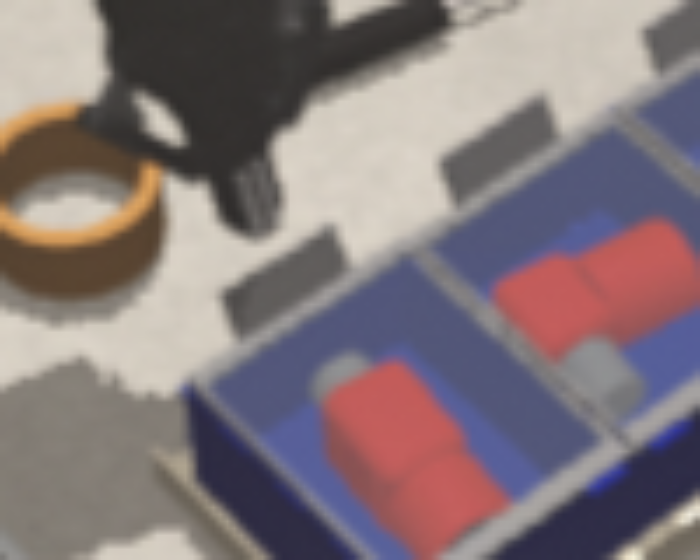

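```bash
python3 - <<'E'
from arc import *
im=get_image("scene")
for p in ([525.2,-92.5,95.2],T(-169,24),T(-156,1),T(-169,24,32),T(-169,24,-32)): print(p,np.round(proj(im,p),1),((np.array(proj(im,p))-[260,200])*7).round())
z=im["z_map"]
for v in range(222,252,2): print(v,[depthpt(im,u,v).round(0).tolist() for u in (294,297,300)])
E
```

```text
t 5.35 p [525.  -92.6  94.7] rpy [157.9   1.2  93.1] F [-0.3  0.5 -0.2] w 0.2 q [ 0.63  0.64 -0.68  2.31  1.86  0.35 -0.05] rel -170.9 14.2
[525.2, -92.5, 95.2] [298.4 238.7] [269. 271.]
[527. -93. 104.] [298.5 237.3] [270. 261.]
[540. -92.  82.] [301.5 244.1] [290. 309.]
[525. -61. 104.] [306.4 232.2] [325. 225.]
[ 528. -124.  104.] [290.6 242.3] [214. 296.]
222 [[510.0, -95.0, 163.0], [512.0, -85.0, 158.0], [402.0, -1.0, -2.0]]
224 [[512.0, -97.0, 156.0], [513.0, -86.0, 150.0], [409.0, -7.0, -2.0]]
226 [[514.0, -99.0, 150.0], [515.0, -88.0, 144.0], [415.0, -11.0, -3.0]]
228 [[518.0, -101.0, 146.0], [518.0, -91.0, 139.0], [1295.0, -595.0, 1230.0]]
230 [[516.0, -101.0, 135.0], [521.0, -93.0, 135.0], [523.0, -83.0, 128.0]]
232 [[520.0, -104.0, 131.0], [525.0, -96.0, 130.0], [528.0, -87.0, 127.0]]
234 [[433.0, -50.0, -2.0], [524.0, -96.0, 120.0], [444.0, -32.0, -4.0]]
236 [[441.0, -55.0, -1.0], [448.0, -47.0, -0.0], [457.0, -41.0, 5.0]]
238 [[447.0, -59.0, -3.0], [527.0, -99.0, 105.0], [535.0, -93.0, 109.0]]
240 [[530.0, -112.0, 108.0], [536.0, -105.0, 108.0], [533.0, -92.0, 97.0]]
242 [[536.0, -116.0, 107.0], [537.0, -107.0, 101.0], [541.0, -98.0, 99.0]]
244 [[536.0, -117.0, 99.0], [538.0, -108.0, 93.0], [540.0, -97.0, 87.0]]
246 [[541.0, -121.0, 96.0], [541.0, -110.0, 88.0], [545.0, -101.0, 84.0]]
248 [[542.0, -122.0, 88.0], [547.0, -114.0, 86.0], [548.0, -104.0, 79.0]]
250 [[548.0, -126.0, 86.0], [553.0, -118.0, 86.0], [559.0, -111.0, 87.0]]
```

```bash
python3 - <<'E'
from arc import *
im=get_image("scene");t=get_image("top")
R=Ro.from_euler("xyz",s["tool_rot"]).as_matrix();p=s["eef_pos"]
for d in (0,5,10,15,20,25,30):
    q=p-R[:,2]*d; print(d,q.round(),np.round(proj(im,q),1),np.round(proj(t,q),1), np.round(proj(im,q+R[:,1]*11),1))
u,v=np.round(proj(t,p)).astype(int)
cv2.imwrite("pics/t4.png",cv2.resize(t["pixels"][v-30:v+30,u-40:u+40,::-1],None,fx=8,fy=8,interpolation=cv2.INTER_NEAREST));print(u,v)
u,v=297,235
cv2.imwrite("pics/s5.png",cv2.resize(im["pixels"][v-25:v+25,u-30:u+30,::-1],None,fx=10,fy=10,interpolation=cv2.INTER_NEAREST))
E
```

```text
t 5.4 p [524.6 -92.6  94.1] rpy [158.    1.2  93. ] F [-0.  -0.   0.7] w -0.0 q [ 0.63  0.64 -0.68  2.31  1.86  0.35 -0.05] rel -171.3 13.6
0 [525. -93.  94.] [298.3 238.8] [335.7 256. ] [300.4 239.9]
5 [523. -93.  99.] [297.9 237.5] [335.8 256.5] [300.  238.6]
10 [521. -93. 103.] [297.5 236.2] [335.8 257. ] [299.5 237.3]
15 [519. -93. 108.] [297.1 234.9] [335.9 257.6] [299.1 236. ]
20 [517. -93. 113.] [296.7 233.6] [336.  258.1] [298.7 234.6]
25 [515. -93. 117.] [296.3 232.3] [336.  258.7] [298.3 233.3]
30 [513. -93. 122.] [295.9 230.9] [336.1 259.2] [297.9 232. ]
336 256
```

View pics/t4.png

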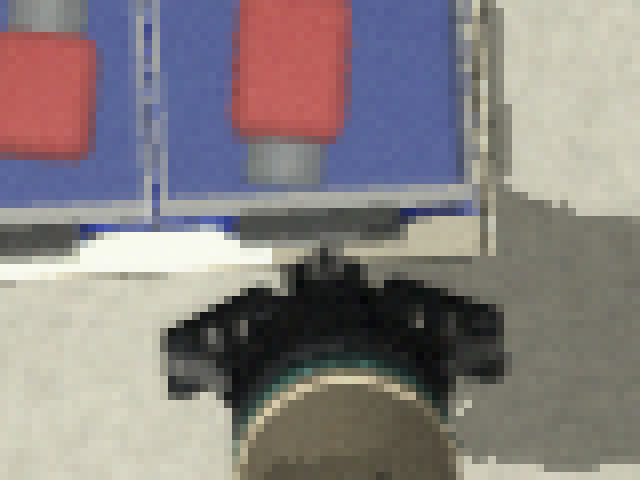

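View pics/s5.png

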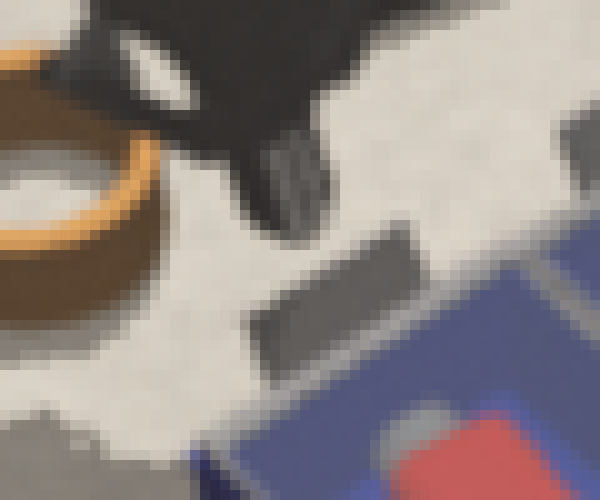

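```bash
python3 - <<'E'
from arc import *
R=Rtool(92.7,22)
f=np.array([np.sin(np.radians(22)),-np.cos(np.radians(22))])
W=[T(*(np.array(q)+20*f)) for q in [(-200,15),(-190,-6),(-180,-6)]]+[T(*(tip(np.radians(d),22,28))) for d in (0,10,20,30,40,50,60,70,80,90,98)]
rows(s,[(w,R) for w in W])
E
```

```text
t 5.5 p [524.2 -92.4  93.4] rpy [158.    1.1  93.1] F [ 0.3  0.5 -0.4] w 0.1 q [ 0.63  0.64 -0.68  2.31  1.86  0.35 -0.05] rel -171.6 12.9
[503. -94.  77.] -> [-0.0, -26.0, 7.0] [-0.0, 0.9, 0.7] dist 27.0
[513. -93.  56.] -> [1.0, -24.0, 30.0] [-0.0, 0.9, 0.7] dist 23.0
[523. -93.  56.] -> [0.0, -15.0, 34.0] [-0.0, 0.9, 0.7] dist 10.0
[535. -92.  48.] -> [1.0, -7.0, 46.0] [-0.0, 0.9, 0.7] dist 14.0
[542. -92.  77.] -> [-0.0, 10.0, 22.0] [-0.0, 0.9, 0.7] dist 30.0
[549. -91. 103.] -> [-0.0, 27.0, 0.0] [-0.0, 0.9, 0.7] dist 27.0
[561. -91. 128.] -> [-1.0, 47.0, -18.0] [-0.0, 0.9, 0.7] dist 28.0
[576. -90. 150.] -> [-1.0, 69.0, -33.0] [-0.0, 0.9, 0.7] dist 27.0
[595. -89. 170.] -> [-2.0, 94.0, -45.0] [-0.0, 0.9, 0.7] dist 28.0
[618. -88. 185.] -> [-2.0, 121.0, -50.0] [-0.0, 0.9, 0.7] dist 27.0
[642. -87. 197.] -> [-3.0, 148.0, -52.0] [-0.0, 0.9, 0.7] dist 27.0
[668. -86. 204.] -> [-3.0, 175.0, -49.0] [-0.0, 0.9, 0.7] dist 27.0
[695. -85. 206.] -> [-4.0, 201.0, -40.0] [-0.0, 0.9, 0.7] dist 27.0
[717. -83. 205.] -> [-3.0, 221.0, -31.0] [-0.0, 0.9, 0.7] dist 22.0
```

>>> arm_command --rows '[[[0, -26, 7, 0, 0, 0], [0, -26, 7, 0, 0, 0], [0, -24, 30, 0, 0, 0], [0, -24, 30, 0, 0, 0], [0, -15, 36, 0, 0, 0], [0, -9, 40, 0, 0, 0], [0, 0, 36, 0, 0, 0], [0, 7, 28, 0, 0, 0], [0, 13, 22, 0, 0, 0], [0, 13, 22, 0, 0, 0]]]'

```text
clock: 6.33
eef_pos: [539.7, -92.4, 77.6]
tool_rot: [2.765, 0.02, 1.622]
force: [-13.0, -1.3, 3.3]
width: 0.1
```

```bash
python3 - <<'E'
from arc import *
R=Rtool(92.7,22)
W=[T(*(tip(np.radians(d),22,28))) for d in (10,20,30,40,50,60,70,80,90,98)]
rows(s,[(w,R) for w in W])
im=get_image("scene");cv2.imwrite("pics/s6.png",cv2.resize(im["pixels"][200:280,260:360,::-1],None,fx=7,fy=7))
E
```

```text
t 6.3333 p [539.7 -92.4  77.6] rpy [158.4   1.2  92.9] F [-13.   -1.3   3.3] w 0.1 q [ 0.61  0.68 -0.66  2.28  1.87  0.36 -0.05] rel -156.2 -2.9
[542. -92.  77.] -> [0.0, 2.0, 1.0] [-0.4, 1.0, 0.6] dist 2.0
[549. -91. 103.] -> [0.0, 18.0, -20.0] [-0.4, 1.0, 0.6] dist 27.0
[561. -91. 128.] -> [-1.0, 38.0, -39.0] [-0.4, 1.0, 0.6] dist 28.0
[576. -90. 150.] -> [-1.0, 60.0, -54.0] [-0.4, 1.0, 0.6] dist 27.0
[595. -89. 170.] -> [-1.0, 85.0, -66.0] [-0.4, 1.0, 0.6] dist 28.0
[618. -88. 185.] -> [-2.0, 112.0, -71.0] [-0.4, 1.0, 0.6] dist 27.0
[642. -87. 197.] -> [-2.0, 139.0, -73.0] [-0.4, 1.0, 0.6] dist 27.0
[668. -86. 204.] -> [-3.0, 166.0, -70.0] [-0.4, 1.0, 0.6] dist 27.0
[695. -85. 206.] -> [-3.0, 192.0, -62.0] [-0.4, 1.0, 0.6] dist 27.0
[717. -83. 205.] -> [-2.0, 212.0, -53.0] [-0.4, 1.0, 0.6] dist 22.0
```

View pics/s6.png

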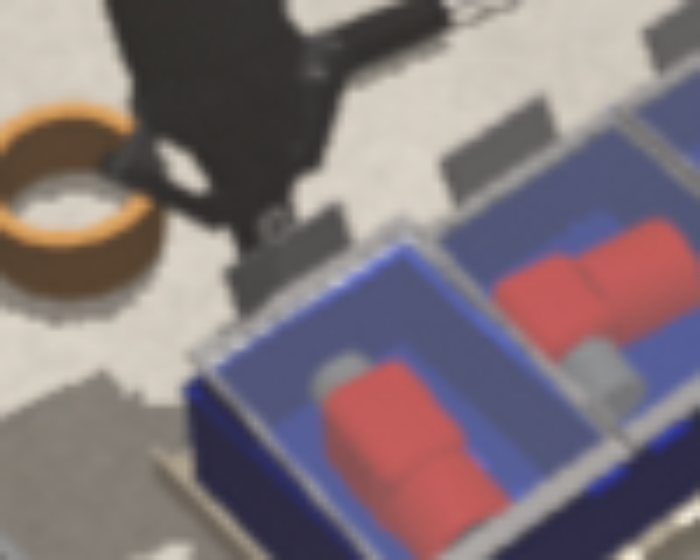

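>>> arm_command --rows '[[[0, 9, -6, 0, 0, 0], [0, 17, -15, 0, 0, 0], [0, 28, -26, 0, 0, 0], [0, 39, -36, 0, 0, 0], [0, 50, -44, 0, 0, 0], [0, 61, -51, 0, 0, 0], [-1, 73, -57, 0, 0, 0], [-1, 86, -62, 0, 0, 0], [-1, 86, -62, 0, 0, 0]]]'

```text
clock: 7.13
eef_pos: [592.5, -90.3, 169.0]
tool_rot: [2.77, 0.029, 1.62]
force: [-53.7, -2.6, 60.2]
width: 0.2
```

```bash
python3 - <<'E'
from arc import *
R=Rtool(92.7,22)
W=[T(*(tip(np.radians(d),22,28))) for d in (50,60,70,80,90,98,106)]
rows(s,[(w,R) for w in W])
im=get_image("scene");cv2.imwrite("pics/s7.png",cv2.resize(im["pixels"][150:310,230:430,::-1],None,fx=3.6,fy=3.6))
E
```

```text
t 7.1333 p [592.5 -90.3 169. ] rpy [158.7   1.7  92.8] F [-53.7  -2.6  60.2] w 0.2 q [ 0.66  0.57 -0.78  2.07  1.04  0.44  0.76] rel -103.3 88.5
[595. -89. 170.] -> [1.0, 3.0, -0.0] [-0.7, 1.5, 0.7] dist 3.0
[618. -88. 185.] -> [1.0, 30.0, -6.0] [-0.7, 1.5, 0.7] dist 27.0
[642. -87. 197.] -> [0.0, 56.0, -8.0] [-0.7, 1.5, 0.7] dist 27.0
[668. -86. 204.] -> [-0.0, 83.0, -5.0] [-0.7, 1.5, 0.7] dist 27.0
[695. -85. 206.] -> [-1.0, 109.0, 3.0] [-0.7, 1.5, 0.7] dist 27.0
[717. -83. 205.] -> [0.0, 129.0, 12.0] [-0.7, 1.5, 0.7] dist 22.0
[738. -82. 201.] -> [0.0, 147.0, 23.0] [-0.7, 1.5, 0.7] dist 21.0
```

View pics/s7.png

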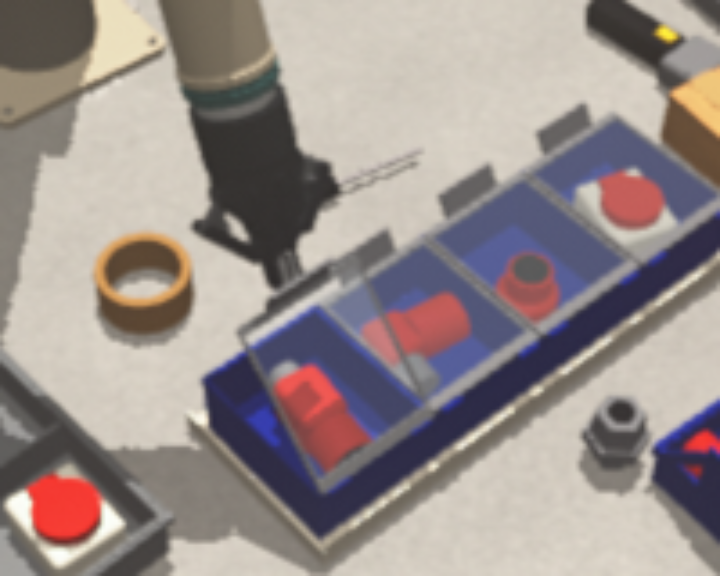

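>>> arm_command --rows '[[[0, -3, -5, 0, 0, 0], [0, -3, -12, 0, 0, 0], [0, -3, -12, 0, 0, 0]]]'

```text
clock: 7.43
eef_pos: [594.8, -87.8, 179.9]
tool_rot: [2.754, 0.02, 1.624]
force: [0.2, -1.0, -0.7]
width: -0.1
```

```bash
python3 - <<'E'
from arc import *
im=get_image("scene")
cv2.imwrite("pics/s8.png",cv2.resize(im["pixels"][205:285,280:370,::-1],None,fx=8,fy=7.5,interpolation=cv2.INTER_CUBIC))
for d in range(20,60,5):
    th=np.radians(d); print(d,[((np.array(proj(im,T(*rot(np.array(q[:2]),th),q[2])))-[280,205])*[8,7.5]).round().tolist() for q in [(-156,4,62),(-156,4,-62),(-169,24,32),(-169,24,-32)]])
E
```

```text
t 7.4333 p [594.8 -87.8 179.9] rpy [157.8   1.2  93.1] F [ 0.2 -1.  -0.7] w -0.1 q [ 0.68  0.56 -0.8   2.07  1.01  0.44  0.78] rel -101.0 99.4
20 [[311.0, 149.0], [57.0, 301.0], [240.0, 141.0], [107.0, 220.0]]
25 [[319.0, 137.0], [63.0, 291.0], [252.0, 129.0], [118.0, 209.0]]
30 [[330.0, 128.0], [72.0, 283.0], [266.0, 123.0], [131.0, 203.0]]
35 [[342.0, 121.0], [84.0, 275.0], [284.0, 119.0], [148.0, 199.0]]
40 [[358.0, 115.0], [97.0, 272.0], [301.0, 116.0], [163.0, 197.0]]
45 [[374.0, 112.0], [110.0, 270.0], [323.0, 118.0], [185.0, 200.0]]
50 [[394.0, 112.0], [129.0, 272.0], [343.0, 123.0], [204.0, 206.0]]
55 [[413.0, 116.0], [146.0, 277.0], [368.0, 128.0], [228.0, 212.0]]
```

View pics/s8.png

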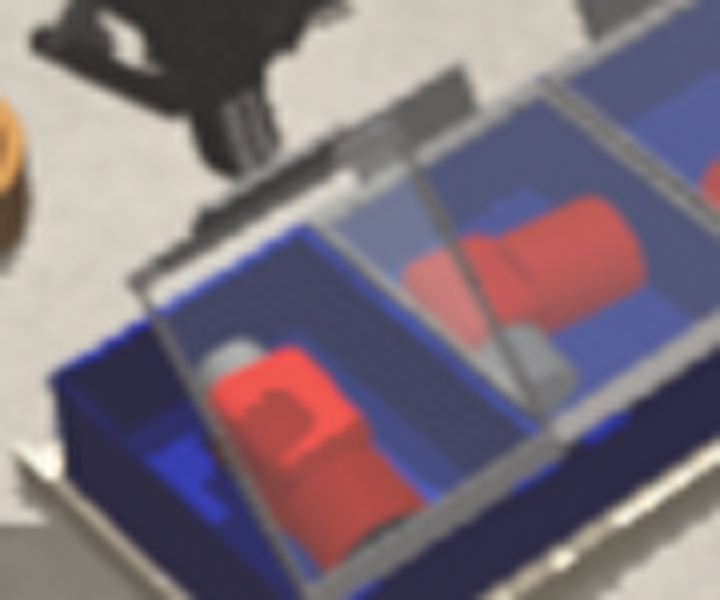

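```bash
python3 - <<'E'
from arc import *
im=get_image("scene")
R=Ro.from_euler("xyz",s["tool_rot"]).as_matrix();p=s["eef_pos"]
for d in (0,10,15,20,25,30):
    q=p-R[:,2]*d; print(d,q.round(),(bx@(q-H)).round(),(q-H)[2].round(),((np.array(proj(im,q))-[280,205])*[8,7.5]).round())
R=Rtool(92.7,22);th=np.radians(50);print("edge",rot(np.array([-156,0]),th),rot(np.array([-169,24]),th))
f=np.array([np.sin(np.radians(22)),-np.cos(np.radians(22))])
rows(s,[(T(*(np.array(q)+20*f)),R) for q in[(-130,128),(-125,105),(-112,95)]]+[(T(*(tip(np.radians(d),22,25))),R) for d in (50,60,70,80,90,98,106)])
E
```

```text
t 7.4833 p [595.  -87.9 179.1] rpy [157.8   1.1  93.1] F [-0.7 -0.2 -0.6] w 0.2 q [ 0.68  0.56 -0.8   2.07  1.01  0.44  0.78] rel -100.8 98.6
0 [595. -88. 179.] -101.0 99.0 [261. 222.]
10 [591. -88. 188.] -105.0 108.0 [254. 201.]
15 [589. -88. 193.] -106.0 113.0 [251. 191.]
20 [587. -88. 198.] -108.0 117.0 [248. 180.]
25 [586. -88. 202.] -110.0 122.0 [244. 169.]
30 [584. -88. 207.] -112.0 126.0 [241. 159.]
edge [-100.27486711  119.50293313] [-90.2460394  144.88841352]
[573. -90. 190.] -> [-1.0, -16.0, -18.0] [0.2, 0.9, 0.7] dist 25.0
[578. -90. 167.] -> [-1.0, -20.0, 5.0] [0.2, 0.9, 0.7] dist 24.0
[591. -89. 157.] -> [-1.0, -12.0, 19.0] [0.2, 0.9, 0.7] dist 16.0
[594. -89. 172.] -> [-1.0, -4.0, 6.0] [0.2, 0.9, 0.7] dist 15.0
[617. -88. 188.] -> [-1.0, 24.0, 0.0] [0.2, 0.9, 0.7] dist 28.0
[641. -87. 200.] -> [-2.0, 50.0, -2.0] [0.2, 0.9, 0.7] dist 27.0
[667. -86. 207.] -> [-3.0, 77.0, 1.0] [0.2, 0.9, 0.7] dist 27.0
[694. -85. 209.] -> [-3.0, 103.0, 10.0] [0.2, 0.9, 0.7] dist 27.0
[716. -84. 208.] -> [-3.0, 123.0, 19.0] [0.2, 0.9, 0.7] dist 22.0
[737. -83. 203.] -> [-3.0, 141.0, 32.0] [0.2, 0.9, 0.7] dist 22.0
```

```bash
python3 - <<'E'
from arc import *
R=Rtool(92.7,22)
f=np.array([np.sin(np.radians(22)),-np.cos(np.radians(22))])
rows(s,[(T(*(np.array(q)+22*f)),R) for q in[(-130,120),(-128,95)]]+[(T(*(tip(np.radians(d),22,44)+np.array([k,0]))),R) for d,k in ((50,-3),(60,3),(70,3),(80,3),(90,3),(98,3),(106,3))])
E
```

```text
t 7.5333 p [594.9 -87.9 178.4] rpy [157.9   1.1  93. ] F [ 0.  -1.5  1. ] w -0.1 q [ 0.68  0.56 -0.8   2.07  1.01  0.44  0.78] rel -100.9 97.9
[574. -90. 180.] -> [-1.0, -19.0, -9.0] [0.1, 0.9, 0.7] dist 21.0
[576. -90. 155.] -> [-1.0, -26.0, 15.0] [0.1, 0.9, 0.7] dist 25.0
[598. -89. 155.] -> [-1.0, -6.0, 23.0] [0.1, 0.9, 0.7] dist 22.0
[627. -88. 170.] -> [-2.0, 27.0, 20.0] [0.1, 0.9, 0.7] dist 33.0
[651. -87. 182.] -> [-2.0, 53.0, 18.0] [0.1, 0.9, 0.7] dist 27.0
[677. -85. 189.] -> [-2.0, 80.0, 21.0] [0.1, 0.9, 0.7] dist 27.0
[704. -84. 192.] -> [-2.0, 106.0, 29.0] [0.1, 0.9, 0.7] dist 27.0
[726. -83. 190.] -> [-2.0, 126.0, 39.0] [0.1, 0.9, 0.7] dist 22.0
[747. -82. 186.] -> [-2.0, 144.0, 50.0] [0.1, 0.9, 0.7] dist 21.0
```

>>> arm_command --rows '[[[0, -19, -9, 0, 0, 0], [0, -28, -2, 0, 0, 0], [0, -28, 15, 0, 0, 0], [0, -22, 22, 0, 0, 0], [0, -12, 23, 0, 0, 0], [0, -2, 22, 0, 0, 0], [0, 8, 21, 0, 0, 0], [0, 18, 20, 0, 0, 0], [0, 27, 19, 0, 0, 0], [0, 36, 19, 0, 0, 0], [0, 45, 18, 0, 0, 0], [0, 53, 18, 0, 0, 0]]]'

```text
clock: 8.53
eef_pos: [650.5, -84.9, 180.8]
tool_rot: [2.758, 0.019, 1.624]
force: [-1.0, -1.0, -0.7]
width: -0.1
```

```bash
python3 - <<'E'
from arc import *
R=Rtool(92.7,22)
rows(s,[(T(*(tip(np.radians(d),22,44)+np.array([k,0]))),R) for d,k in ((70,3),(80,3),(90,3),(98,3),(106,3))])
im=get_image("scene");cv2.imwrite("pics/s9.png",cv2.resize(im["pixels"][150:310,230:430,::-1],None,fx=3.6,fy=3.6))
E
```

```text
t 8.5333 p [650.5 -84.9 180.8] rpy [158.    1.1  93. ] F [-1.  -1.  -0.7] w -0.1 q [ 0.65  0.63 -0.82  1.93  0.97  0.54  0.85] rel -45.2 100.3
[651. -87. 182.] -> [-2.0, 1.0, -1.0] [-0.0, 0.9, 0.7] dist 2.0
[677. -85. 189.] -> [-2.0, 28.0, 2.0] [-0.0, 0.9, 0.7] dist 27.0
[704. -84. 192.] -> [-2.0, 54.0, 10.0] [-0.0, 0.9, 0.7] dist 27.0
[726. -83. 190.] -> [-2.0, 73.0, 20.0] [-0.0, 0.9, 0.7] dist 22.0
[747. -82. 186.] -> [-2.0, 91.0, 31.0] [-0.0, 0.9, 0.7] dist 21.0
```

View pics/s9.png

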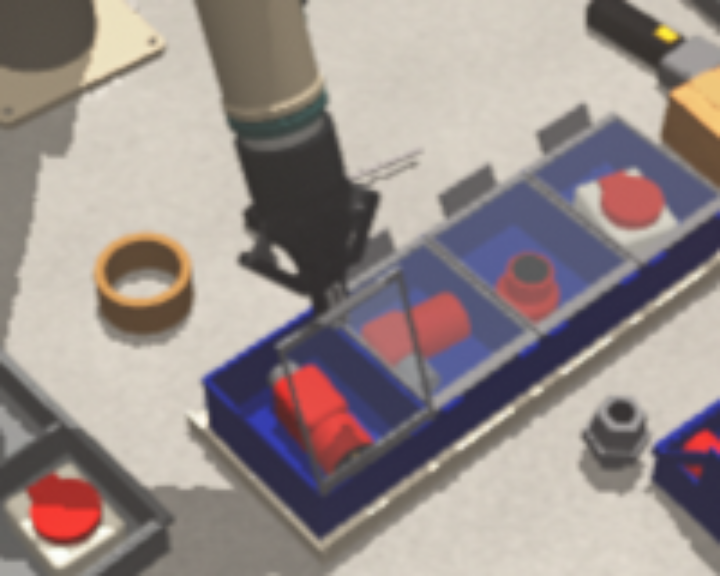

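>>> arm_command --rows '[[[0, 9, 0, 0, 0, 0], [0, 18, 1, 0, 0, 0], [0, 28, 2, 0, 0, 0], [0, 37, 5, 0, 0, 0], [0, 46, 8, 0, 0, 0], [0, 55, 11, 0, 0, 0], [0, 64, 15, 0, 0, 0], [0, 73, 20, 0, 0, 0], [0, 73, 20, 0, 0, 0]]]'

```text
clock: 9.33
eef_pos: [726.8, -80.5, 189.6]
tool_rot: [2.756, 0.018, 1.624]
force: [0.8, 0.4, 0.8]
width: 0.2
```

```bash
python3 - <<'E'
from arc import *
im=get_image("scene");cv2.imwrite("pics/s10.png",cv2.resize(im["pixels"][150:310,230:430,::-1],None,fx=3.6,fy=3.6))
for d in (80,85,90,95,100,105,110): print(d,[((np.array(proj(im,T(*rot(np.array([-156,4]),np.radians(d)),y)))-[230,150])*3.6).round() for y in(62,-62)])
E
```

```text
t 9.3333 p [726.8 -80.5 189.6] rpy [157.9   1.   93. ] F [0.8 0.4 0.8] w 0.2 q [ 0.59  0.73 -0.84  1.72  0.92  0.67  0.94] rel 31.3 109.1
80 [array([420., 280.]), array([297., 361.])]
85 [array([431., 289.]), array([308., 371.])]
90 [array([444., 299.]), array([321., 382.])]
95 [array([455., 309.]), array([332., 393.])]
100 [array([467., 322.]), array([344., 407.])]
105 [array([479., 335.]), array([356., 420.])]
110 [array([490., 349.]), array([367., 435.])]
```

View pics/s10.png

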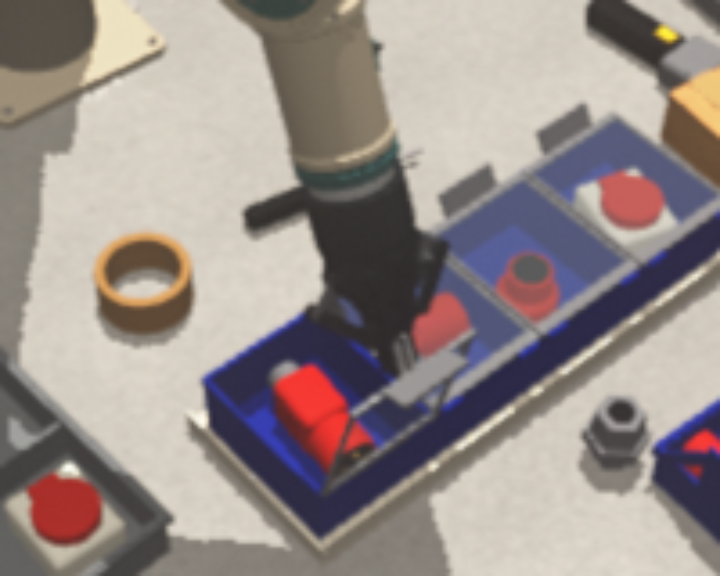

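```bash
python3 - <<'E'
from arc import *
rows(s,[([690,-84,235],Rtool(92.7,22)),([600,-87,260],Rtool(90,0)),([480,-90,260],Rtool(87,0))])
E
```

```text
t 9.3833 p [725.8 -80.5 189.5] rpy [158.    1.1  93. ] F [-0.4  0.4  0.1] w 0.1 q [ 0.59  0.73 -0.84  1.72  0.92  0.67  0.94] rel 30.3 109.0
[690, -84, 235] -> [-2.0, -16.0, -56.0] [0.0, 0.8, 0.7] dist 58.0
[600, -87, 260] -> [-1.0, -90.0, -113.0] [22.0, 0.5, 3.2] dist 93.0
[480, -90, 260] -> [2.0, -202.0, -158.0] [22.1, -0.1, 6.2] dist 120.0
```

>>> arm_command --claw 0.5 --rows '[[[-2, -20, -30, 0, 0, 0], [-2, -40, -60, 5, 0, 0], [-2, -60, -90, 12, 0, 2], [-1, -90, -113, 20, 0, 3], [0, -130, -130, 22, 0, 5], [2, -165, -145, 22, 0, 6], [2, -202, -158, 22, 0, 6], [2, -202, -158, 22, 0, 6], [2, -202, -158, 22, 0, 6]]]'

```text
clock: 10.13
eef_pos: [476.1, -91.5, 260.4]
tool_rot: [-3.141, 0.002, 1.522]
force: [0.9, -0.7, -1.2]
width: 64.0
```

```bash
python3 - <<'E'
from arc import *
t=get_image("top");im=get_image("scene")
np.savez("top11.npz",**t);np.savez("scene11.npz",**im)
cv2.imwrite("pics/t11.png",cv2.resize(t["pixels"][190:330,290:470,::-1],None,fx=4.4,fy=4.2,interpolation=cv2.INTER_CUBIC))
cv2.imwrite("pics/s11.png",cv2.resize(im["pixels"][150:310,230:430,::-1],None,fx=3.6,fy=3.6,interpolation=cv2.INTER_CUBIC))
E
```

```text
t 10.1333 p [476.1 -91.5 260.4] rpy [-1.799e+02  1.000e-01  8.720e+01] F [ 0.9 -0.7 -1.2] w 64.0 q [ 0.85  0.5  -1.05  1.87  0.49  1.06  1.12] rel -219.7 179.9
```

View pics/t11.png

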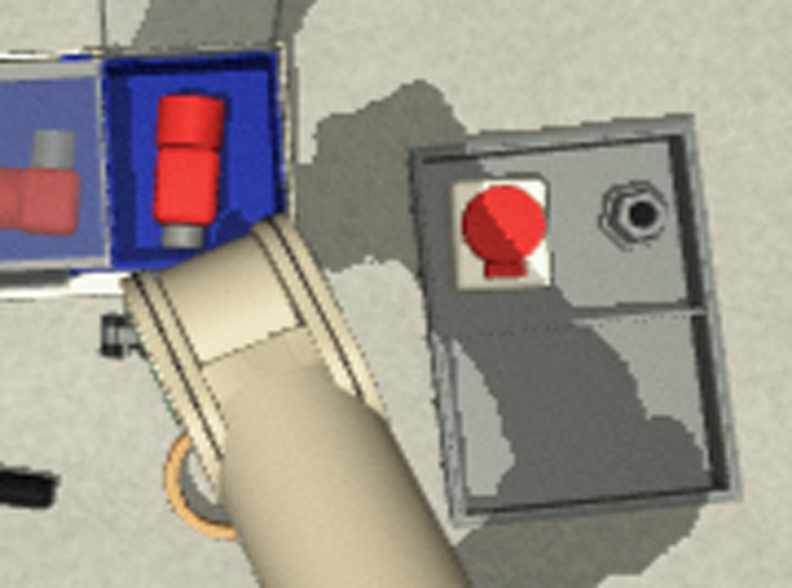

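View pics/s11.png

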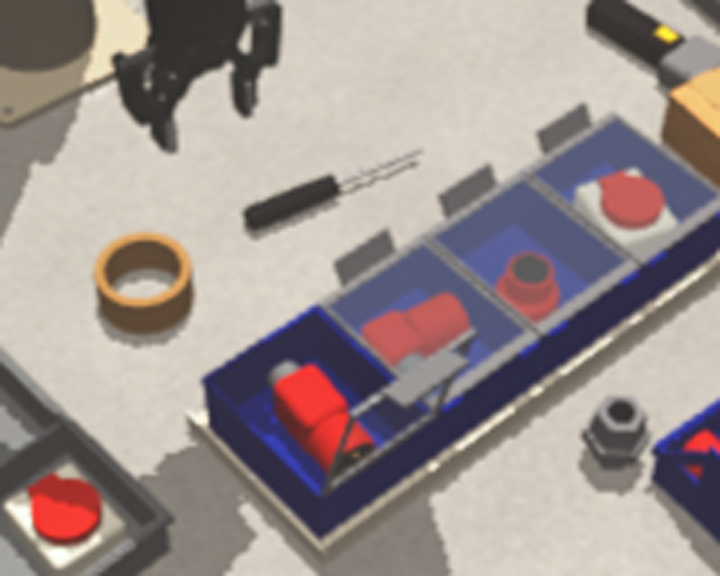

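```bash
python3 - <<'E'
from bin import *
t=load("top11.npz");im=load("scene11.npz")
px=lambda a,b:(290+a/4.4,190+b/4.2)
for n,p,z in [("body",(186,186),62),("collar",(191,120),64),("bodyfront",(184,226),50),("step",(189,147),62),("collarback",(192,96),50),("L",(154,190),45),("R",(220,190),45)]:
    print(n,onplane(t,*px(*p),z).round(1))
# fingers: visible tips in scene
R=Ro.from_euler("xyz",s["tool_rot"]).as_matrix();p=s["eef_pos"]
for d in (0,10,20,30,40):
    print(d,[((np.array(proj(im,p-R[:,2]*d+R[:,0]*sx*39))-[230,150])*3.6).round() for sx in(1,-1)])
hs=cv2.cvtColor(t["pixels"],cv2.COLOR_RGB2HSV)
m=((hs[...,0]<8)|(hs[...,0]>172))&(hs[...,1]>150);m[:, :315]=0;m[:,355:]=0;m[:200]=0;m[255:]=0
for v in range(210,246,3):
    r=np.flatnonzero(m[v]);  print(v,r.min() if len(r) else None,r.max() if len(r) else None, end=' | ')
    if len(r): print(onplane(t,(r.min()+r.max())/2,v,50).round(1))
# tray
px=lambda a,b:(290+a/4.4,190+b/4.2)
for p in [(412,152),(692,118),(740,495),(455,522),(437,335),(706,312)]: print("tray",p,onplane(t,*px(*p),55).round(1))
E
```

```text
t 10.2333 p [479.5 -90.9 261. ] rpy [179.9  -0.   87.2] F [ 1.6  0.7 -0.2] w 63.8 q [ 0.84  0.5  -1.05  1.87  0.5   1.06  1.12] rel -216.3 180.5
body [595.3 -83.   62. ]
collar [645.4 -86.9  64. ]
bodyfront [565.7 -81.7  50. ]
step [625.  -85.4  62. ]
collarback [665.6 -88.2  50. ]
L [593.8 -60.1  45. ]
R [ 593.6 -108.3   45. ]
0 [array([248., 135.]), array([166., 174.])]
10 [array([247., 126.]), array([165., 165.])]
20 [array([247., 117.]), array([164., 157.])]
30 [array([247., 108.]), array([163., 148.])]
40 [array([246.,  99.]), array([162., 139.])]
210 None None | 213 327 338 | [665.2 -84.5  50. ]
216 326 340 | [655.5 -86.1  50. ]
219 326 340 | [645.7 -86.   50. ]
222 326 339 | [636.  -84.3  50. ]
225 326 339 | [626.3 -84.3  50. ]
228 326 339 | [616.6 -84.2  50. ]
231 325 339 | [607.  -82.5  50. ]
234 325 339 | [597.3 -82.5  50. ]
237 325 338 | [587.6 -80.8  50. ]
240 325 338 | [578.  -80.8  50. ]
243 334 336 | [568.3 -91.9  50. ]
tray (412, 152) [ 621.3 -248.    55. ]
tray (692, 118) [ 646.7 -452.7   55. ]
tray (740, 495) [ 360.8 -479.9   55. ]
tray (455, 522) [ 341.5 -274.7   55. ]
tray (437, 335) [ 481.9 -264.    55. ]
tray (706, 312) [ 498.5 -459.1   55. ]
```

```bash
python3 - <<'E'
from bin import *
R=Rtool(85.5,0)
rows(s,[([596,-83,200],R),([596,-83,90],R),([596,-83,40],R)])
E
```

```text
t 10.2333 p [479.5 -90.9 261. ] rpy [179.9  -0.   87.2] F [ 1.6  0.7 -0.2] w 63.8 q [ 0.84  0.5  -1.05  1.87  0.5   1.06  1.12] rel -216.3 180.5
[596, -83, 200] -> [14.0, 116.0, 61.0] [0.1, -0.0, 1.7] dist 132.0
[596, -83, 90] -> [14.0, 116.0, 171.0] [0.1, -0.0, 1.7] dist 110.0
[596, -83, 40] -> [14.0, 115.0, 221.0] [0.1, -0.0, 1.7] dist 50.0
```

>>> arm_command --claw 0.42 --rows '[[[7, 60, 30, 0, 0, 1], [14, 116, 61, 0, 0, 1.7], [14, 116, 61, 0, 0, 1.7], [14, 116, 61, 0, 0, 1.7], [14, 116, 100, 0, 0, 1.7], [14, 116, 135, 0, 0, 1.7], [14, 116, 160, 0, 0, 1.7], [14, 116, 171, 0, 0, 1.7], [14, 116, 171, 0, 0, 1.7], [14, 116, 171, 0, 0, 1.7]]]'

```text
clock: 11.07
eef_pos: [596.1, -81.5, 89.9]
tool_rot: [3.14, -0.001, 1.492]
force: [0.8, 0.7, -0.3]
width: 60.5
```

```bash
python3 - <<'E'
from bin import *
im=get_image("scene");t=get_image("top")
a=cv2.resize(im["pixels"][185:285,270:370,::-1],None,fx=5.5,fy=5.5,interpolation=cv2.INTER_CUBIC)
cv2.imwrite("pics/s12.png",a)
R=Ro.from_euler("xyz",s["tool_rot"]).as_matrix();p=s["eef_pos"]
for d in (0,10,20,30,40):
    print(d,[((np.array(proj(im,p-R[:,2]*d+R[:,0]*sx*30))-[270,185])*5.5).round() for sx in(1,0,-1)])
rows(s,[([596,-83,40],Rtool(85.5,0)),([596,-83,0],Rtool(85.5,0))])
E
```

```text
t 11.0667 p [596.1 -81.5  89.9] rpy [ 1.799e+02 -1.000e-01  8.550e+01] F [ 0.8  0.7 -0.3] w 60.5 q [ 0.57  0.84 -0.82  1.75  0.76  0.9   0.91] rel -99.3 9.4
0 [array([291., 347.]), array([247., 370.]), array([201., 393.])]
10 [array([291., 336.]), array([246., 359.]), array([201., 383.])]
20 [array([292., 325.]), array([246., 348.]), array([200., 372.])]
30 [array([292., 314.]), array([246., 337.]), array([200., 361.])]
40 [array([292., 303.]), array([246., 326.]), array([199., 349.])]
[596, -83, 40] -> [-2.0, -0.0, 50.0] [0.1, -0.1, 0.0] dist 50.0
[596, -83, 0] -> [-2.0, -0.0, 90.0] [0.1, -0.1, 0.0] dist 40.0
```

View pics/s12.png

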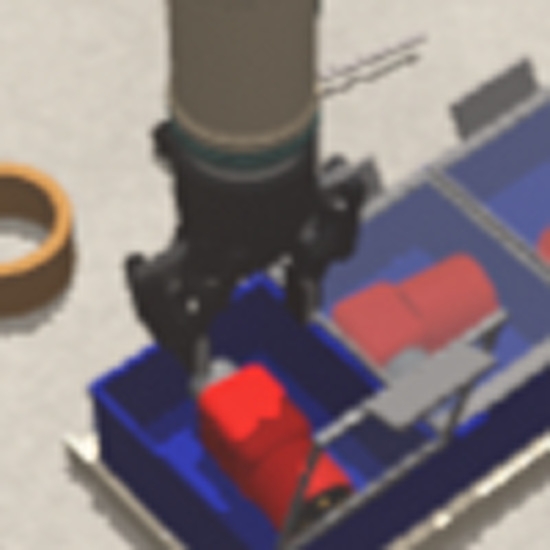

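>>> arm_command --rows '[[[-2, 0, 15, 0, 0, 0], [-2, 0, 30, 0, 0, 0], [-2, 0, 45, 0, 0, 0], [-2, 0, 50, 0, 0, 0], [-2, 0, 50, 0, 0, 0]]]'

```text
clock: 11.58
eef_pos: [593.2, -84.3, 37.1]
tool_rot: [-3.138, -0.0, 1.492]
force: [-0.2, 0.5, -0.0]
width: 60.6
```

```bash
python3 - <<'E'
from bin import *
im=get_image("scene");t=get_image("top")
a=cv2.resize(im["pixels"][205:285,280:360,::-1],None,fx=7,fy=7,interpolation=cv2.INTER_CUBIC)
cv2.imwrite("pics/s13.png",a)
R=Ro.from_euler("xyz",s["tool_rot"]).as_matrix();p=s["eef_pos"]
for d in (0,10,20,30,40):
    print(d,[((np.array(proj(im,p-R[:,2]*d+R[:,0]*sx*35+R[:,1]*11))-[280,205])*7).round() for sx in(1,0,-1)])
E
```

```text
t 11.5833 p [593.2 -84.3  37.1] rpy [-179.8   -0.    85.5] F [-0.2  0.5 -0. ] w 60.6 q [ 0.54  0.9  -0.76  1.78  0.83  0.82  0.86] rel -102.4 -43.4
0 [array([314., 383.]), array([249., 417.]), array([183., 451.])]
10 [array([314., 370.]), array([249., 404.]), array([183., 439.])]
20 [array([314., 357.]), array([249., 391.]), array([182., 426.])]
30 [array([315., 343.]), array([249., 378.]), array([182., 412.])]
40 [array([315., 330.]), array([249., 364.]), array([181., 399.])]
```

View pics/s13.png

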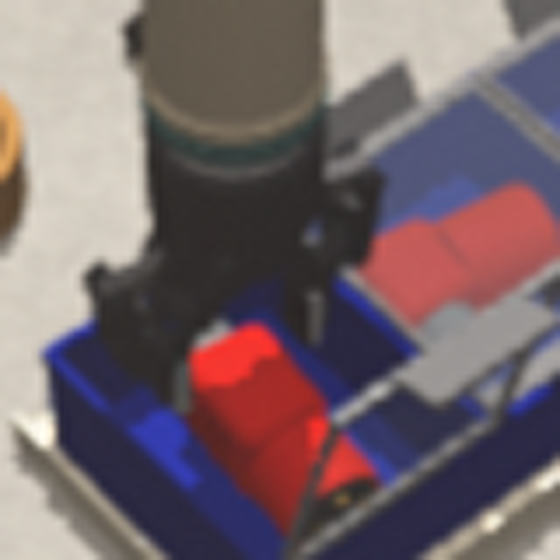

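```bash
python3 - <<'E'
from bin import *
im=get_image("scene")
R=Ro.from_euler("xyz",s["tool_rot"]).as_matrix();p=s["eef_pos"]
K=im["K"];P=im["pose"];z=im["z_map"]
hsv=cv2.cvtColor(im["pixels"],cv2.COLOR_RGB2HSV)
vv,uu=np.mgrid[205:285,280:350]
d=np.stack([(uu-K[0,2])/K[0,0],-(vv-K[1,2])/K[1,1],-np.ones(uu.shape)],-1)@P[:3,:3].T
pts=P[:3,3]+d*z[205:285,280:350,None]
loc=(pts-p)@R
dark=(hsv[205:285,280:350,2]<75)&(hsv[205:285,280:350,1]<110)
ok=dark&(abs(loc[...,1])<45)&(abs(loc[...,0])<90)
for lo in range(-130,0,8):
    m=ok&(loc[...,2]>=lo)&(loc[...,2]<lo+8)
    x=loc[...,0][m]
    if len(x)>3: print(lo,"z_w",round(p[2]-lo-4),len(x),np.percentile(x,[2,98]).round(0))
E
```

```text
t 11.6833 p [594.8 -83.8  39. ] rpy [-1.80e+02 -1.00e-01  8.55e+01] F [ 0.4 -0.2 -0.6] w 60.6 q [ 0.54  0.9  -0.76  1.78  0.83  0.82  0.86] rel -100.8 -41.5
-130 z_w 165 65 [-67.  61.]
-122 z_w 157 48 [-67.  63.]
-114 z_w 149 40 [-66.  60.]
-106 z_w 141 41 [-64.  60.]
-98 z_w 133 58 [-64.  57.]
-90 z_w 125 42 [-63.  58.]
-82 z_w 117 53 [-61.  53.]
-74 z_w 109 10 [-45.  37.]
-66 z_w 101 13 [-43.  39.]
-58 z_w 93 20 [-43.  40.]
-50 z_w 85 14 [-44.  60.]
-42 z_w 77 21 [-68.  62.]
-34 z_w 69 39 [-70.  60.]
-26 z_w 61 45 [-72.  61.]
-18 z_w 53 43 [-72.  59.]
-10 z_w 45 41 [-72.  61.]
-2 z_w 37 27 [-72.  59.]
```

>>> arm_command --claw 0.3 --rows '[[[0, 0, 0, 0, 0, 0], [0, 1, 10, 0, 0, 0], [0, 1, 20, 0, 0, 0], [0, 1, 28, 0, 0, 0], [0, 1, 28, 0, 0, 0], [0, 1, 28, 0, 0, 0]]]'

```text
clock: 12.23
eef_pos: [595.1, -84.1, 10.3]
tool_rot: [-3.14, -0.001, 1.492]
force: [-0.0, -0.7, 0.7]
width: 55.4
```

>>> arm_command --rows '[[[0, 0, 3, 0, 0, 0], [0, 0, 6, 0, 0, 0], [0, 0, 6, 0, 0, 0]]]'

```text
clock: 12.48
eef_pos: [596.4, -84.0, 6.0]
tool_rot: [3.14, -0.001, 1.492]
force: [-1.5, 0.1, 5.3]
width: 55.5
```

```bash
python3 - <<'E'
from bin import *
im=get_image("scene");t=get_image("top")
a=cv2.resize(im["pixels"][205:285,280:360,::-1],None,fx=7,fy=7,interpolation=cv2.INTER_CUBIC)
cv2.imwrite("pics/s14.png",a)
E
```

```text
t 12.4833 p [596.4 -84.    6. ] rpy [179.9  -0.   85.5] F [-1.5  0.1  5.3] w 55.5 q [ 0.52  0.95 -0.72  1.78  0.88  0.77  0.82] rel -99.1 -74.5
```

View pics/s14.png

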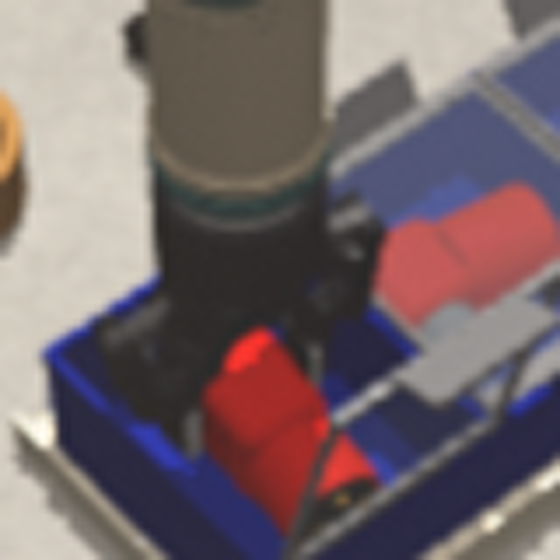

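>>> arm_command --claw -1 --rows '[[[0, 0, -4, 0, 0, 0], [0, 0, -4, 0, 0, 0], [0, 0, -4, 0, 0, 0], [0, 0, -4, 0, 0, 0], [0, 0, -4, 0, 0, 0], [0, 0, -4, 0, 0, 0]]]'

```text
clock: 13.08
eef_pos: [595.6, -84.3, 9.1]
tool_rot: [-3.141, -0.001, 1.492]
force: [0.0, 0.4, -2.0]
width: 44.9
```

>>> arm_command --rows '[[[0, 0, -5, 0, 0, 0], [0, 0, -12, 0, 0, 0], [0, 0, -20, 0, 0, 0], [0, 0, -30, 0, 0, 0], [0, 0, -30, 0, 0, 0]]]'

```text
clock: 13.5
eef_pos: [597.6, -83.9, 42.0]
tool_rot: [3.138, -0.001, 1.492]
force: [0.2, -0.8, -1.4]
width: 45.3
```

```bash
python3 - <<'E'
from bin import *
im=get_image("scene");t=get_image("top")
a=cv2.resize(im["pixels"][205:285,280:360,::-1],None,fx=7,fy=7,interpolation=cv2.INTER_CUBIC)
cv2.imwrite("pics/s15.png",a)
E
```

```text
t 13.5 p [597.6 -83.9  42. ] rpy [ 1.798e+02 -1.000e-01  8.550e+01] F [ 0.2 -0.8 -1.4] w 45.3 q [ 0.54  0.9  -0.76  1.77  0.83  0.82  0.86] rel -98.0 -38.5
```

View pics/s15.png

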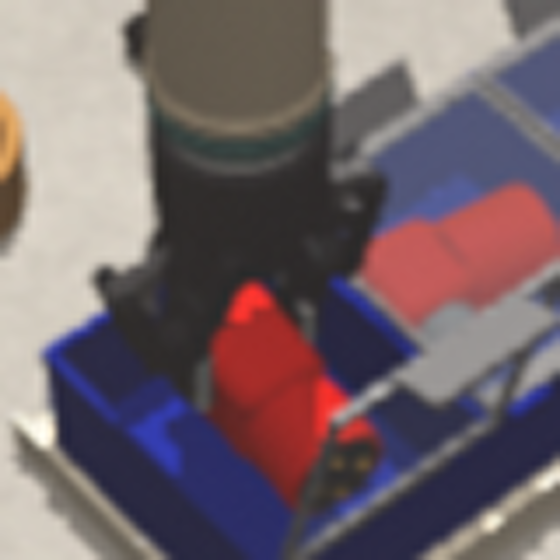

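```bash
python3 - <<'E'
from bin import *
R=Rtool(5.2,0)
rows(s,[([597,-84,160],Rtool(85.5)),([560,-150,160],Rtool(70)),([422,-361,150],R)])
E
```

```text
t 13.6 p [596.4 -84.4  40.3] rpy [179.9  -0.   85.5] F [-0.5  0.3 -2.3] w 45.4 q [ 0.54  0.9  -0.76  1.77  0.83  0.82  0.86] rel -99.1 -40.2
[597, -84, 160] -> [0.0, 1.0, -120.0] [0.1, -0.0, -0.0] dist 120.0
[560, -150, 160] -> [-68.0, -31.0, -120.0] [0.1, -0.0, 15.5] dist 76.0
[422, -361, 150] -> [-289.0, -152.0, -110.0] [0.1, -0.1, 80.3] dist 252.0
```

>>> arm_command --rows '[[[0, 0, -20, 0, 0, 0], [0, 0, -40, 0, 0, 0], [0, 0, -65, 0, 0, 0], [0, 0, -90, 0, 0, 0], [0, 0, -115, 0, 0, 0], [0, 0, -118, 0, 0, 0], [0, 0, -118, 0, 0, 0]]]'

```text
clock: 14.18
eef_pos: [596.7, -84.3, 158.7]
tool_rot: [3.139, -0.0, 1.492]
force: [0.0, 0.2, -2.6]
width: 45.2
```

```bash
python3 - <<'E'
from bin import *
im=get_image("scene")
a=cv2.resize(im["pixels"][170:290,250:400,::-1],None,fx=5,fy=5,interpolation=cv2.INTER_CUBIC)
cv2.imwrite("pics/s16.png",a)
R=Rtool(5.2,0)
rows(s,[([560,-150,160],Rtool(70)),([422,-361,150],R),([422,-361,60],R),([422,-361,0],R)])
E
```

```text
t 14.1833 p [596.7 -84.3 158.7] rpy [179.8  -0.   85.5] F [ 0.   0.2 -2.6] w 45.2 q [ 0.61  0.76 -0.88  1.69  0.68  1.02  0.98] rel -98.9 78.2
[560, -150, 160] -> [-68.0, -31.0, -1.0] [0.2, -0.0, 15.5] dist 75.0
[422, -361, 150] -> [-290.0, -152.0, 8.0] [0.1, -0.1, 80.3] dist 252.0
[422, -361, 60] -> [-290.0, -153.0, 98.0] [0.1, -0.1, 80.3] dist 90.0
[422, -361, 0] -> [-290.0, -153.0, 158.0] [0.1, -0.1, 80.3] dist 60.0
```

View pics/s16.png

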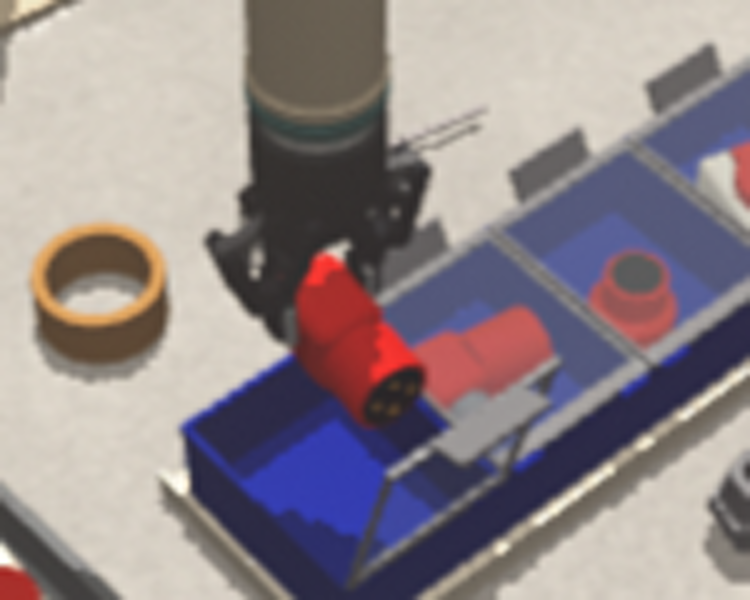

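>>> arm_command --rows '[[[-25, -12, 0, 0, 0, 7], [-50, -25, 0, 0, 0, 13], [-75, -37, 0, 0, 0, 20], [-100, -50, 0, 0, 0, 26], [-125, -62, 0, 0, 0, 33], [-150, -75, 0, 0, 0, 40], [-175, -88, 0, 0, 0, 46], [-200, -100, 0, 0, 0, 53], [-225, -115, 0, 0, 0, 60], [-250, -130, 0, 0, 0, 66], [-270, -142, 4, 0, 0, 73], [-290, -152, 8, 0, 0, 80], [-290, -152, 8, 0, 0, 80], [-290, -153, 40, 0, 0, 80], [-290, -153, 70, 0, 0, 80], [-290, -153, 98, 0, 0, 80], [-290, -153, 98, 0, 0, 80], [-290, -153, 98, 0, 0, 80]]]'

```text
clock: 15.73
eef_pos: [419.0, -359.7, 57.2]
tool_rot: [-3.137, 0.004, 0.097]
force: [-0.2, 0.5, -1.0]
width: 45.0
```

```bash
python3 - <<'E'
from bin import *
im=get_image("scene");t=get_image("top")
a=cv2.resize(im["pixels"][210:350,140:300,::-1],None,fx=4.6,fy=4.2,interpolation=cv2.INTER_CUBIC)
cv2.imwrite("pics/s17.png",a)
R=Rtool(5.2,0)
rows(s,[([422,-361,60],R),([422,-361,10],R),([422,-361,0],R)])
E
```

```text
t 15.7333 p [ 419.  -359.7   57.2] rpy [-179.7    0.2    5.6] F [-0.2  0.5 -1. ] w 45.0 q [ 0.95  0.74 -0.45  1.9   0.53  0.62  0.26] rel -289.5 -23.3
[422, -361, 60] -> [3.0, 2.0, -3.0] [-0.3, 0.2, 0.4] dist 4.0
[422, -361, 10] -> [3.0, 2.0, 47.0] [-0.3, 0.2, 0.4] dist 50.0
[422, -361, 0] -> [3.0, 2.0, 57.0] [-0.3, 0.2, 0.4] dist 10.0
```

View pics/s17.png

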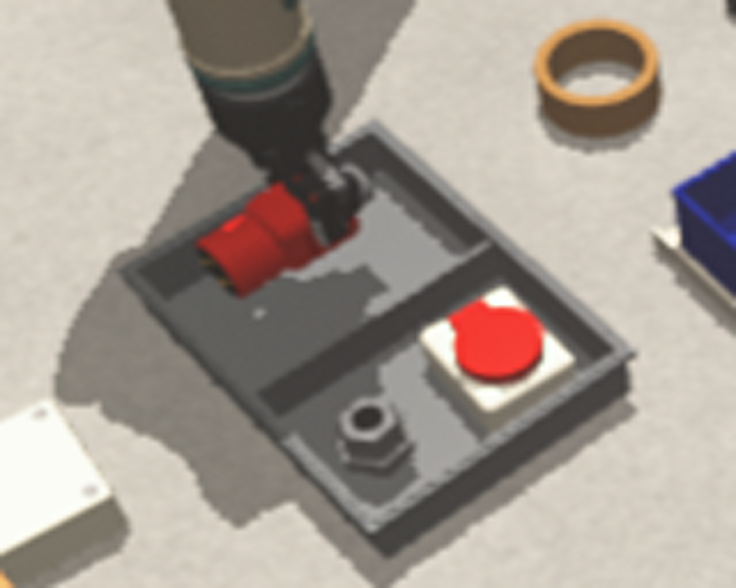

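>>> arm_command --rows '[[[3, 2, 15, 0, 0, 0], [3, 2, 30, 0, 0, 0], [3, 2, 42, 0, 0, 0], [3, 2, 48, 0, 0, 0], [3, 2, 51, 0, 0, 0], [3, 2, 53, 0, 0, 0], [3, 2, 53, 0, 0, 0]]]'

```text
clock: 16.42
eef_pos: [424.0, -363.1, 6.4]
tool_rot: [-3.141, -0.001, 0.096]
force: [-0.3, 0.6, -1.4]
width: 45.1
```

>>> arm_command --rows '[[[0, 0, 2, 0, 0, 0], [0, 0, 4, 0, 0, 0], [0, 0, 4, 0, 0, 0]]]'

```text
clock: 16.67
eef_pos: [423.7, -363.1, 2.2]
tool_rot: [-3.141, -0.0, 0.096]
force: [-0.3, 1.2, -1.4]
width: 45.1
```

>>> arm_command --rows '[[[0, 0, 2, 0, 0, 0], [0, 0, 4, 0, 0, 0], [0, 0, 4, 0, 0, 0]]]'

```text
clock: 16.92
eef_pos: [423.9, -363.1, -1.3]
tool_rot: [3.142, -0.0, 0.096]
force: [-1.1, 0.1, 5.8]
width: 45.3
```

>>> arm_command --claw 0.35 --rows '[[[0, 0, 0, 0, 0, 0], [0, 0, 0, 0, 0, 0], [0, 0, 0, 0, 0, 0], [0, 0, 0, 0, 0, 0], [0, 0, -10, 0, 0, 0], [0, 0, -30, 0, 0, 0], [0, 0, -60, 0, 0, 0], [0, 0, -100, 0, 0, 0], [0, 0, -150, 0, 0, 0], [0, 0, -190, 0, 0, 0], [0, 0, -220, 0, 0, 0], [0, 0, -220, 0, 0, 0]]]'

```text
clock: 17.92
eef_pos: [427.9, -365.1, 226.4]
tool_rot: [3.133, -0.01, 0.096]
force: [1.3, -0.5, 0.3]
width: 57.9
```

```bash
python3 - <<'E'
from arc import *
im=get_image("scene");t=get_image("top")
np.savez("scene18.npz",**im)
a=cv2.resize(im["pixels"][170:350,140:400,::-1],None,fx=3,fy=3,interpolation=cv2.INTER_CUBIC)
cv2.imwrite("pics/s18.png",a)
for d in (90,95,100,105): print(d,[((np.array(proj(im,T(*rot(np.array([-156,4]),np.radians(d)),y)))-[140,170])*3).round() for y in(62,-62)])
for d in (90,100,110): print(d,rot(np.array([-169,24]),np.radians(d)).round(),rot(np.array([-156,4]),np.radians(d)).round())
E
```

```text
t 17.9167 p [ 427.9 -365.1  226.4] rpy [179.5  -0.6   5.5] F [ 1.3 -0.5  0.3] w 57.9 q [ 1.05  0.53 -0.6   1.74  0.36  0.96  0.41] rel -280.8 145.9
90 [array([640., 189.]), array([537., 258.])]
95 [array([649., 198.]), array([546., 268.])]
100 [array([660., 209.]), array([557., 279.])]
105 [array([669., 219.]), array([567., 290.])]
90 [ 24. 169.] [  4. 156.]
100 [ 53. 162.] [ 31. 153.]
110 [ 80. 151.] [ 57. 145.]
```

View pics/s18.png

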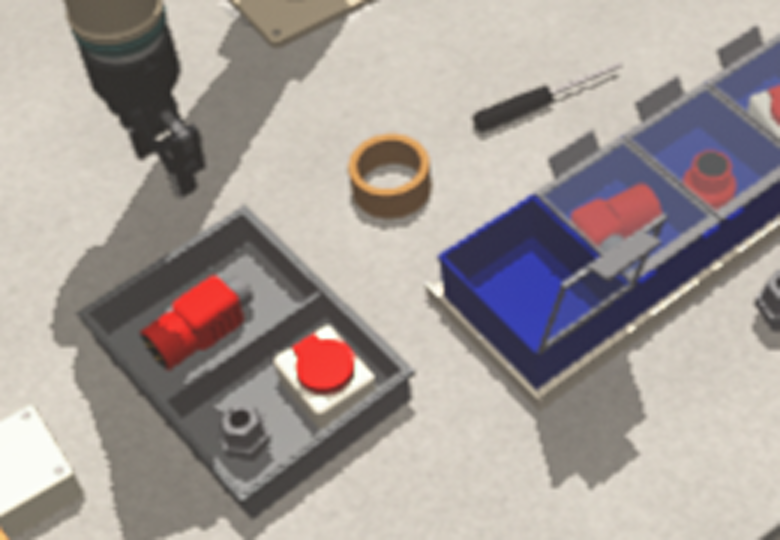

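```bash
python3 - <<'E'
from arc import *
R=Rtool(92.7,0)
rows(s,[([500,-330,300],Rtool(50)),([650,-240,300],R),([785,-190,290],R),(T(95,200),R),(T(95,105),R)])
E
```

```text
t 18.0167 p [ 424.3 -363.7  220.5] rpy [179.8  -0.2   5.5] F [-0.9 -0.1 -0.7] w 57.5 q [ 1.05  0.54 -0.6   1.75  0.36  0.96  0.4 ] rel -284.3 140.0
[500, -330, 300] -> [79.0, -26.0, -79.0] [0.2, -0.1, -44.5] dist 115.0
[650, -240, 300] -> [237.0, -101.0, -79.0] [0.2, -0.0, -87.2] dist 175.0
[785, -190, 290] -> [376.0, -138.0, -69.0] [0.2, -0.0, -87.2] dist 144.0
[791. -80. 280.] -> [392.0, -247.0, -59.0] [0.2, -0.0, -87.2] dist 111.0
[791. -80. 186.] -> [392.0, -247.0, 35.0] [0.2, -0.0, -87.2] dist 94.0
```

>>> arm_command --claw -1 --rows '[[[20, -7, -20, 0, 0, -7], [40, -13, -40, 0, 0, -14], [60, -20, -60, 0, 0, -21], [79, -26, -79, 0, 0, -28], [105, -38, -79, 0, 0, -35], [131, -50, -79, 0, 0, -42], [158, -63, -79, 0, 0, -49], [184, -76, -79, 0, 0, -56], [211, -89, -79, 0, 0, -63], [237, -101, -79, 0, 0, -70], [270, -110, -77, 0, 0, -77], [305, -120, -75, 0, 0, -84], [340, -130, -72, 0, 0, -87], [376, -138, -69, 0, 0, -87], [380, -170, -66, 0, 0, -87], [385, -205, -63, 0, 0, -87], [392, -247, -60, 0, 0, -87], [392, -247, -59, 0, 0, -87], [392, -247, -59, 0, 0, -87]]]'

```text
clock: 19.6
eef_pos: [789.1, -74.1, 274.8]
tool_rot: [-3.137, -0.003, 1.623]
force: [0.2, -0.6, 0.1]
width: -0.2
```

```bash
python3 - <<'E'
from arc import *
R=Rtool(92.7,0)
W=[(90,105)]
for d in (105,100,90,80,70,60,50,40,30):
    th=np.radians(d);tt=rot(np.array([-169,24]),th);x=tt[0]+11-3
    z=tt[1]-38
    if d<85: z=max(z,-(x-11)*np.tan(th)+4/np.cos(th)+6) if d<75 else z
    W.append((x,z-20))
for d in (22,15,8,3,-1):
    th=np.radians(d);x=-128*np.cos(th);W.append((x,(11-x)*np.tan(th)+4-20))
print(np.round(W,0).tolist())
rows(s,[(T(*w),R) for w in W])
im=get_image("scene");a=cv2.resize(im["pixels"][150:310,250:450,::-1],None,fx=3.6,fy=3.6);cv2.imwrite("pics/s19.png",a)
E
```

```text
t 19.6 p [789.1 -74.1 274.8] rpy [-1.798e+02 -1.000e-01  9.300e+01] F [ 0.2 -0.6  0.1] w -0.2 q [ 0.35  0.94 -0.88  0.87  0.67  1.56  1.34] rel 93.8 194.3
[[90.0, 105.0], [75.0, 99.0], [61.0, 104.0], [32.0, 111.0], [2.0, 113.0], [-27.0, 109.0], [-56.0, 110.0], [-82.0, 103.0], [-106.0, 89.0], [-126.0, 70.0], [-119.0, 36.0], [-124.0, 20.0], [-127.0, 3.0], [-128.0, -9.0], [-128.0, -18.0]]
[786. -80. 186.] -> [-6.0, -3.0, 89.0] [-0.2, -0.1, 0.3] dist 89.0
[771. -81. 180.] -> [-6.0, -18.0, 95.0] [-0.2, -0.1, 0.3] dist 16.0
[757. -82. 185.] -> [-6.0, -32.0, 90.0] [-0.2, -0.1, 0.3] dist 15.0
[728. -83. 192.] -> [-6.0, -61.0, 83.0] [-0.2, -0.1, 0.3] dist 30.0
[698. -84. 193.] -> [-5.0, -91.0, 82.0] [-0.2, -0.1, 0.3] dist 30.0
[668. -86. 190.] -> [-6.0, -121.0, 85.0] [-0.2, -0.1, 0.3] dist 30.0
[640. -87. 190.] -> [-5.0, -149.0, 85.0] [-0.2, -0.1, 0.3] dist 28.0
[614. -88. 184.] -> [-5.0, -175.0, 92.0] [-0.2, -0.1, 0.3] dist 27.0
[590. -90. 170.] -> [-6.0, -199.0, 106.0] [-0.2, -0.1, 0.3] dist 28.0
[569. -90. 150.] -> [-5.0, -220.0, 126.0] [-0.2, -0.1, 0.3] dist 29.0
[577. -90. 117.] -> [-5.0, -212.0, 159.0] [-0.2, -0.1, 0.3] dist 34.0
[572. -90. 101.] -> [-5.0, -217.0, 175.0] [-0.2, -0.1, 0.3] dist 17.0
[569. -91.  84.] -> [-6.0, -220.0, 192.0] [-0.2, -0.1, 0.3] dist 17.0
[568. -91.  72.] -> [-6.0, -221.0, 204.0] [-0.2, -0.1, 0.3] dist 12.0
[568. -91.  62.] -> [-6.0, -221.0, 214.0] [-0.2, -0.1, 0.3] dist 10.0
```

View pics/s19.png

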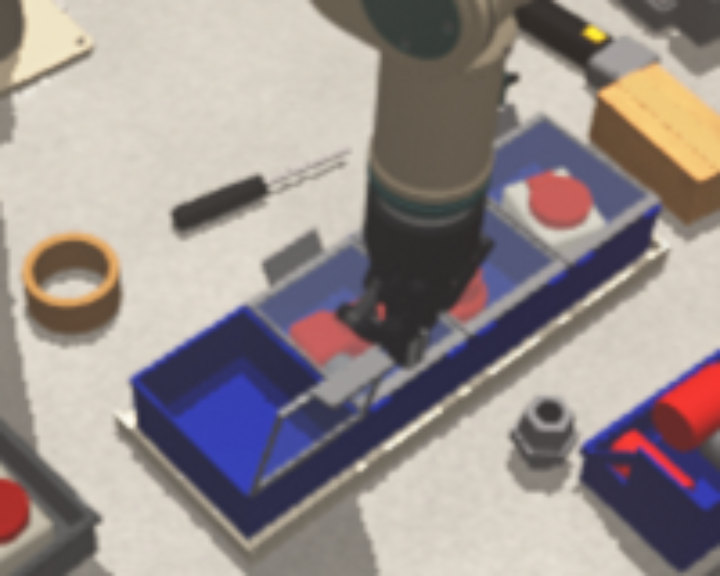

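>>> arm_command --rows '[[[-6, -3, 30, 0, 0, 0], [-6, -3, 60, 0, 0, 0], [-6, -3, 89, 0, 0, 0], [-6, -3, 89, 0, 0, 0], [-6, -18, 92, 0, 0, 0], [-6, -32, 90, 0, 0, 0], [-6, -46, 86, 0, 0, 0], [-6, -61, 83, 0, 0, 0], [-6, -76, 82, 0, 0, 0], [-6, -91, 82, 0, 0, 0], [-6, -106, 83, 0, 0, 0], [-6, -121, 85, 0, 0, 0], [-6, -121, 85, 0, 0, 0]]]'

```text
clock: 20.73
eef_pos: [667.7, -93.2, 193.5]
tool_rot: [-3.14, 0.002, 1.613]
force: [-0.0, -0.6, -0.1]
width: -0.1
```

```bash
python3 - <<'E'
from arc import *
R=Rtool(92.7,0)
rows(s,[(T(*w),R) for w in [[-27,110],[-56.0, 110.0], [-82.0, 103.0], [-106.0, 89.0], [-126.0, 70.0], [-119.0, 36.0], [-124.0, 20.0], [-127.0, 3.0], [-128.0, -9.0], [-128.0, -18.0]]])
im=get_image("scene");a=cv2.resize(im["pixels"][150:310,250:450,::-1],None,fx=3.6,fy=3.6);cv2.imwrite("pics/s20.png",a)
E
```

```text
t 20.7333 p [667.7 -93.2 193.5] rpy [-1.799e+02  1.000e-01  9.240e+01] F [-0.  -0.6 -0.1] w -0.1 q [ 0.56  0.83 -0.91  1.44  0.68  1.21  1.18] rel -28.4 113.0
[669. -86. 190.] -> [7.0, 2.0, 4.0] [-0.1, 0.1, -0.3] dist 8.0
[640. -87. 190.] -> [7.0, -27.0, 4.0] [-0.1, 0.1, -0.3] dist 29.0
[614. -88. 184.] -> [7.0, -53.0, 10.0] [-0.1, 0.1, -0.3] dist 27.0
[590. -90. 170.] -> [6.0, -77.0, 24.0] [-0.1, 0.1, -0.3] dist 28.0
[570. -90. 150.] -> [7.0, -97.0, 44.0] [-0.1, 0.1, -0.3] dist 28.0
[577. -90. 116.] -> [7.0, -90.0, 78.0] [-0.1, 0.1, -0.3] dist 35.0
[572. -90. 100.] -> [7.0, -95.0, 94.0] [-0.1, 0.1, -0.3] dist 17.0
[569. -91.  84.] -> [6.0, -98.0, 110.0] [-0.1, 0.1, -0.3] dist 16.0
[568. -91.  72.] -> [7.0, -99.0, 122.0] [-0.1, 0.1, -0.3] dist 12.0
[568. -91.  62.] -> [7.0, -99.0, 132.0] [-0.1, 0.1, -0.3] dist 10.0
```

View pics/s20.png

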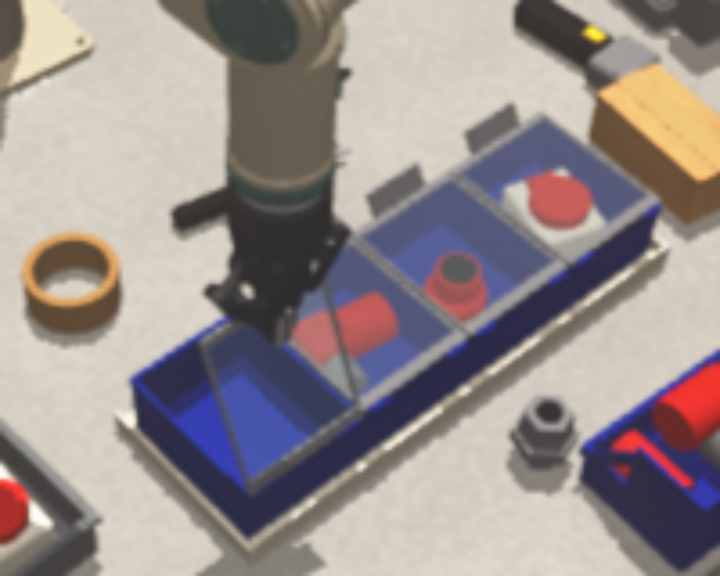

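Lid follows, now near 60–65°. Continue down.

>>> arm_command --rows '[[[3, -14, 4, 0, 0, 0], [7, -27, 4, 0, 0, 0], [7, -40, 7, 0, 0, 0], [7, -53, 12, 0, 0, 0], [7, -65, 20, 0, 0, 0], [7, -77, 30, 0, 0, 0], [7, -86, 45, 0, 0, 0], [7, -90, 60, 0, 0, 0], [7, -90, 78, 0, 0, 0], [7, -92, 90, 0, 0, 0], [7, -94, 100, 0, 0, 0], [7, -94, 100, 0, 0, 0]]]'

```text
clock: 21.78
eef_pos: [574.7, -88.4, 90.6]
tool_rot: [-3.139, -0.001, 1.614]
force: [-1.6, 0.4, 0.2]
width: -0.1
```

```bash
python3 - <<'E'
from arc import *
R=Rtool(92.7,0)
rows(s,[(T(*w),R) for w in [[-127.0, 3.0], [-128.0, -9.0], [-128.0, -18.0]]])
im=get_image("scene");a=cv2.resize(im["pixels"][150:310,250:450,::-1],None,fx=3.6,fy=3.6);cv2.imwrite("pics/s21.png",a)
E
```

```text
t 21.7833 p [574.7 -88.4  90.6] rpy [-179.9   -0.    92.5] F [-1.6  0.4  0.2] w -0.1 q [ 0.61  0.83 -0.85  1.8   0.79  0.9   1.  ] rel -121.1 10.1
[569. -91.  84.] -> [-2.0, -6.0, 7.0] [-0.1, -0.0, -0.2] dist 9.0
[568. -91.  72.] -> [-2.0, -7.0, 19.0] [-0.1, -0.0, -0.2] dist 12.0
[568. -91.  62.] -> [-2.0, -7.0, 29.0] [-0.1, -0.0, -0.2] dist 10.0
```

View pics/s21.png

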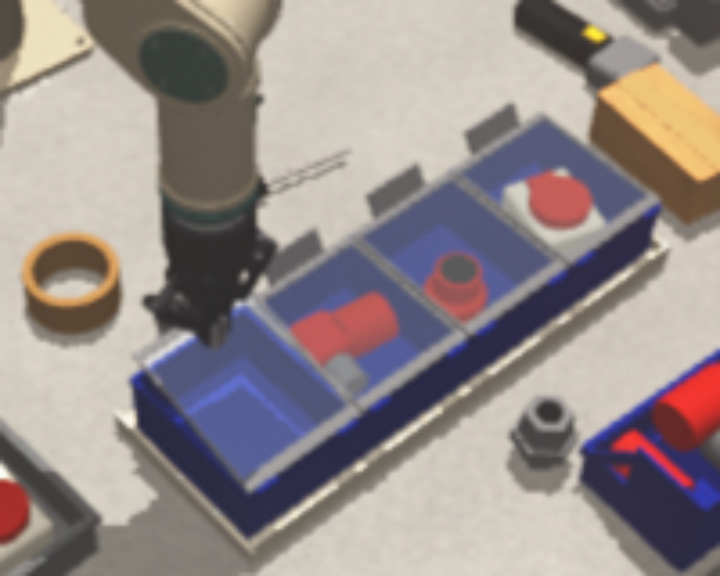

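>>> arm_command --rows '[[[0, -4, 7, 0, 0, 0], [0, -5, 13, 0, 0, 0], [0, -5, 19, 0, 0, 0], [0, -5, 23, 0, 0, 0], [0, -5, 23, 0, 0, 0]]]'

```text
clock: 22.25
eef_pos: [569.8, -88.4, 68.4]
tool_rot: [-3.14, -0.001, 1.614]
force: [-0.4, -0.3, 0.1]
width: 0.0
```

>>> arm_command --rows '[[[0, 0, 3, 0, 0, 0], [0, 0, 5, 0, 0, 0], [0, 0, 5, 0, 0, 0]]]'

```text
clock: 22.5
eef_pos: [570.3, -88.2, 64.0]
tool_rot: [-3.141, -0.001, 1.614]
force: [0.8, 0.8, 0.1]
width: 0.4
```

>>> arm_command --rows '[[[0, 0, 3, 0, 0, 0], [0, 0, 5, 0, 0, 0], [0, 0, 5, 0, 0, 0]]]'

```text
clock: 22.75
eef_pos: [570.7, -88.2, 60.4]
tool_rot: [3.141, 0.0, 1.614]
force: [-2.0, -0.6, 8.2]
width: -0.1
```

>>> arm_command --rows '[[[0, 0, 3, 0, 0, 0], [0, 0, 4, 0, 0, 0], [0, 0, 4, 0, 0, 0]]]'

```text
clock: 23.0
eef_pos: [570.8, -88.2, 59.8]
tool_rot: [3.14, 0.003, 1.614]
force: [-9.8, -2.9, 35.6]
width: 0.1
```

>>> arm_command --rows '[[[0, 0, -15, 0, 0, 0], [0, 0, -40, 0, 0, 0], [0, -30, -80, 0, 0, 0], [0, -60, -120, 0, 0, 0], [0, -100, -150, 0, 0, 0], [0, -130, -180, 0, 0, 0], [0, -150, -200, 0, 0, 0], [0, -150, -200, 0, 0, 0], [0, -150, -200, 0, 0, 0]]]'

```text
clock: 23.75
eef_pos: [419.6, -95.6, 257.2]
tool_rot: [3.139, 0.004, 1.613]
force: [1.4, -0.6, 0.4]
width: 0.0
```

```bash
python3 - <<'E'
from arc import *
im=get_image("scene");t=get_image("top")
cv2.imwrite("pics/s22.png",cv2.resize(im["pixels"][160:320,160:420,::-1],None,fx=3,fy=3.5,interpolation=cv2.INTER_CUBIC))
cv2.imwrite("pics/t22.png",cv2.resize(t["pixels"][190:330,290:470,::-1],None,fx=4.4,fy=4.2,interpolation=cv2.INTER_CUBIC))
a=load("scene0.npz")["pixels"][225:300,280:345,::-1];b=im["pixels"][225:300,280:345,::-1]
cv2.imwrite("pics/cmp.png",cv2.resize(np.hstack([a,b]),None,fx=6,fy=6,interpolation=cv2.INTER_CUBIC))
for n,I in(("0",load("scene0.npz")),("now",im)):
    h=cv2.cvtColor(I["pixels"],cv2.COLOR_RGB2HSV);m=((h[...,1]<60)&(h[...,2]<130));k=np.zeros(m.shape,np.uint8);k[232:252,289:311]=m[232:252,289:311]
    nn,l,st,ce=cv2.connectedComponentsWithStats(k);i=1+np.argmax(st[1:,4]);print(n,ce[i],st[i])
for d in (0,1,2,3,5): print(d,np.round(proj(im,T(*rot(np.array([-162.5,13]),np.radians(d)))),1))
E
```

```text
t 23.75 p [419.6 -95.6 257.2] rpy [179.9   0.2  92.4] F [ 1.4 -0.6  0.4] w 0.0 q [ 0.99  0.43 -1.15  2.01  0.48  1.    1.22] rel -276.3 176.7
0 [300.30894309 240.7804878 ] [292 234  17  15 123]
now [300.19834711 240.78512397] [292 234  17  15 121]
0 [300.  240.4]
1 [300.2 240.2]
2 [300.2 239.6]
3 [300.1 239. ]
5 [300.3 238. ]
```

View pics/s22.png

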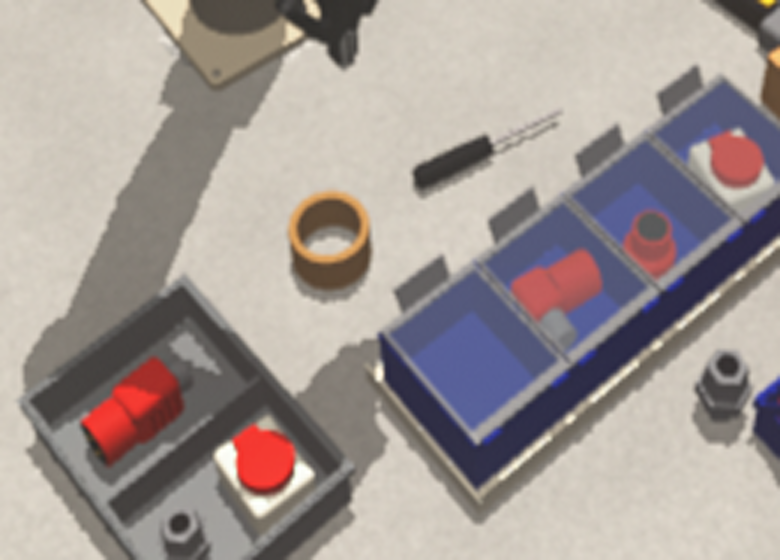

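View pics/cmp.png

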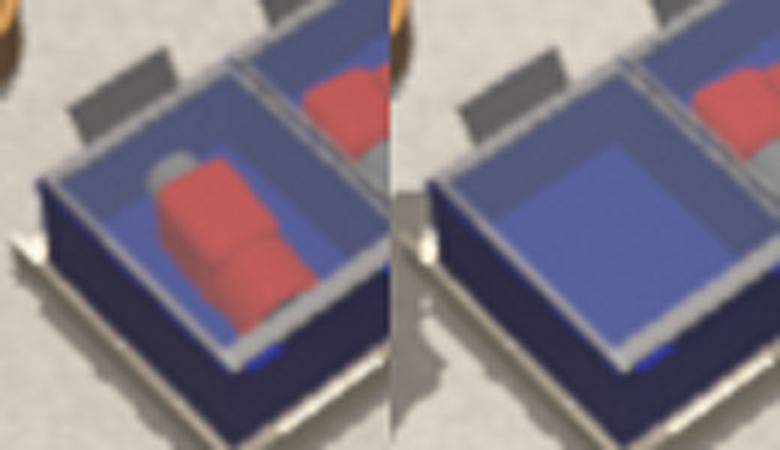

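View pics/t22.png

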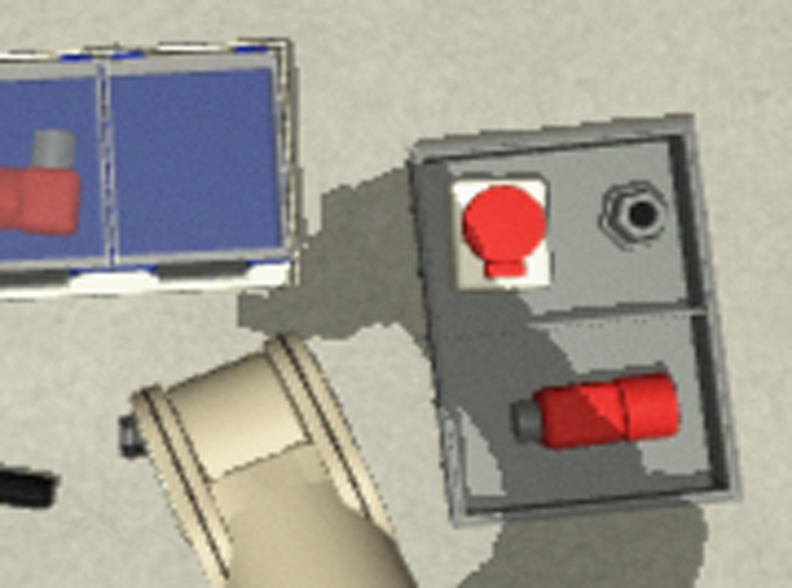

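>>> arm_command --rows '[[[0, 0, 0, 0, 0, 0], [0, 0, 0, 0, 0, 0], [0, 0, 0, 0, 0, 0]]]'

```text
clock: 24.1
eef_pos: [420.9, -94.4, 254.5]
tool_rot: [-3.141, -0.002, 1.615]
force: [0.2, 0.0, 0.4]
width: 0.3
```

```bash
python3 -c "
from cell import order
print(order.finish_job())"
```

```text
the job is handed in; nothing more can be done
None
```

I opened the straight plug's bin (the rightmost), laid the plug flat in the tray's empty near half, shut the lid again and handed the job in at 24.1 s. No verdict came back.

**Last checks:**
- **Lid:** its tab appears within about 0.1 px of its starting position in the scene view. That is well under 1° by my estimate, against the 0.05 rad limit.
- **Other bins:** the other three lids look closed, as they were.
- **Plug:** it lies flat and released, clear of the near half's walls and the cross wall.
- **Surroundings:** the tape roll, screwdriver, loose gland and the two parts in the tray look unmoved. I did not measure these. The scanner, carton and junction box were outside the last pictures.
- **Arm:** it stands clear, with about 0 N on the tool.

**What disagreed or went wrong:**
- **Fingertip position:** the real fingertips appeared 20 to 30 mm behind the reported TCP in the pictures. My first lid push slipped over the tab, so I worked with the seen tip position after that.
- **Lid opening force:** at about 50° the finger jammed on the lid and the tool force reached about 80 N. I backed off and re-hooked it lower.
- **In the bin:** the gripper touched something lightly, about 5 N, before gripping. I raised it 4 mm and then gripped.
- **Closing press:** the final push on the closed lid reached about 36 N at the fingertips.

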